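# Hold a heater lid at its hinge, ready for the pin

## Task

The lid of the small block heater goes back on after cleaning: first take the headed steel hinge pin out of the tube rack, stand it in the small steel cup and let go of it, so that it is at hand for the technician. Then lift the lid out of its stand, lower its knuckle fully home between the two knuckles of the heater's hinge so that the three holes line up, and finish while still holding the lid upright there in the gripper, not letting go. Leave the glass tubes, the jar and the culture dishes where they are.

Things in the scene. Friction and masses are not known exactly. Their poses are not given: they have to be found in the camera images.
- pin_center (a point): Half-way up the steel hinge pin, which stands loosely in one of the three rack holes (any of them). Overall 107 mm long: shank 8 mm diameter and 85 mm long below, cylindrical head 16 mm diameter and 22 mm high on top (from 31.5 to 53.5 mm above this point). z points along the pin to its head. About 60 g.
- pin_tip (a point): Centre of the lower end of the hinge pin, 53.5 mm below pin_center.
- pin: The hinge pin as a whole; origin at the centre of its lower end, z up along it.
- cup_floor (a point): Centre of the inner floor of the steel cup, fixed to the bench (its place varies). Round and open above, inner diameter 28 mm, outer 36 mm (foot disc 52 mm), rim 55 mm above this point. A pin dropped in leans on the rim by at most 0.4 rad.
- rack: Blue tube rack, fixed: block 150 x 60 x 50 mm, origin at the centre of its underside. Three holes 13 mm wide and 40 mm deep in a row along its x at x = -50, 0 and +50 mm; the pin and the two capped tubes stand in them in any order.
- tube1_center (a point): Half-way up a glass tube with a black cap standing in the rack: 12 mm diameter, 108 mm high, cap 15 mm diameter. To be left alone.
- tube2_center (a point): Half-way up the other such glass tube. To be left alone.
- lid_center (a point): Centre of the lid's plate. The lid is a plain aluminium plate standing upright, 8 mm thick (along x), 100 mm wide (along y), 80 mm high (along z, so its top edge is 40 mm above this point); a 30 mm wide tongue under the middle of its lower edge carries one steel knuckle, set 5 mm to the plate's -x side. About 200 g. It may go on either way round.
- lid_knuckle (a point): Centre of the hole in the lid's knuckle, 51 mm below and 5 mm to the -x side of lid_center. Knuckle: barrel 18 mm diameter, 30 mm long along y, with an 11 mm hole along y.
- lid: The lid as a whole; origin 60 mm below lid_center, level with the bottom of its knuckle; axes as at lid_center.
- stand: White slotted stand, fixed, that holds the lid upright: base 60 x 116 mm; two cheeks (at y = -40 and +40 mm, 12 mm thick, top 60 mm above the bench) with slots 10.6 mm wide whose bottoms are 30 mm above the bench; the lid's lower edge rests in them and lifts straight up out. Origin: centre of the underside; y along the lid.
- hinge (a point): Point on the hinge axis midway between the two fixed hinge knuckles on the far end of the heater's top, 90 mm above the bench: the lid's knuckle centre belongs here. y runs along the hinge axis, z up, x from the heater's middle outwards. The fixed knuckles (18 mm diameter, 11 mm holes, 25 mm long) leave a gap 36 mm wide along y.
- heater: Grey block heater, fixed: 160 x 150 mm, 70 mm high; origin at the centre of its underside; hinge is 55 mm along its x. In the hinge gap lies a slippery V-shaped seat (walls 30 degrees off vertical, mouth 24 mm wide and 3 mm above the axis): a lid knuckle lowered into it stops with the holes in line. Let go, the lid tips over there.
- bottle: Loose amber jar, 50 mm diameter, 100 mm high, origin at the centre of its underside. To be left alone.
- dishes: Loose stack of culture dishes, 92 mm diameter, 54 mm high, origin at the centre of its underside. To be left alone.
- dish: Single loose culture dish, 92 mm diameter, 14 mm high, origin at the centre of its underside. To be left alone.
Not all that is in view belongs to the job. What is shaped like the stand but green or turquoise is not meant. Leave any brown or yellow look-alike of the part that bears cup_floor alone.

How it is judged:
By the outcome, as a careful person would: the job done as asked, in the order asked, and still so for the second after the job is handed in, while the arm keeps its last pose, push and grip.
It also fails if it takes over 56 s, if anything falls off the work surface, if the arm or the gripper's body presses on something with over 40 N, if the wrist force passes 120 N, or if a joint passes its speed limit or range.

## Robot

A 6-joint arm with a two-finger parallel gripper is mounted at the origin on the work surface. World frame = base frame: x ahead of the robot, y to its left, z up, the work surface at z = 0. Lengths are in m, angles in rad, forces in N, time in s.
With the tool pointing down it reaches from about 0.4 to 0.925 m from the base axis. Payload 12.5 kg.
Tool frame: the origin (TCP) lies on the mounting face of the last link; the fingertips stand 190 mm ahead of it and the grasp point (between the pads) lies 171 mm ahead of it; z points along the fingers, y is the direction in which the jaws open and shut (so a half turn about z gives the same grasp; the last joint's range is limited). The gripper opens to 95 mm and grips with 3 to 60 N. Pads are 20 mm wide; open, the fingers measure 119 mm over their backs; the gripper's body (75 mm by 180 mm) begins 59 mm behind the grasp point.
Start: joints at [1.16, 0.491, 1.559, -0, 1.092, -0.106], TCP at [0.188, 0.596, 0.405] pointing down, gripper open.
Joint ranges: [-3.1, 3.1], [-0.84, 2.19], [0.05, 2.79], [-1.13, 4.28], [0.06, 2.93], [-2.69, 2.69]. Speed limits (rad/s): [2.22, 2.22, 2.79, 3.14, 3.14, 3.14].

## Interface

Orientations are given as [roll, pitch, yaw] about the fixed x, y, z axes, in that order (R = Rz(yaw) Ry(pitch) Rx(roll)).
In Python, from bench import * gives the robot as it stands.
- The arm moves only by the tool jog_arm, never from a script. Its argument "steps" is a list of rows, each a list of 5 numbers: the shift along the tool's x, y, z in m, then the turn about the tool's z in rad, then the closure, from 0 (fully open) to 1 (shut). In form: [[x, y, z, yaw, hand], ...]. A call has exactly 8 rows; each row shifts and turns the pose as measured when the row begins, along the tool's axes as they then stand; what a row does not reach is not made up. A row lasts 1/10 s, in which the tool goes at most 50 mm and 8.59 degrees, less where a joint would pass 70% of its speed; a pose out of reach is approached as far as the arm can. A call with a gripper value outside its range is refused whole. The fingers move at their own pace and stop on an object; "force" is the grip in N (left out, the last holds). Time passes only in rows, so rows that do not move let the fingers close, or fill a call up. It gives the time, the measured TCP pose, the force and the opening at its end, in the units of the state.
- read_state(): the state, without advancing time (a new reading comes with each control period).
- read_camera(name): name is "side" or "top" or "wrist"; returns (picture, depth): 420x560x3 uint8, blue, green, red; 420x560 float32, m along the optical axis (not along the pixel's ray), 0 where there is no reading.
- camera_params(name): a dict with "fx", "fy", "cx", "cy" (pixels), "k1" (the pictures are not rectified: a ray, as slopes to the right and down, at radius r is drawn at 1 + k1 r^2 times it, then the intrinsics apply), "eye" and "attitude" of the camera in the world. Camera axes: x right, y up, looking along -z (the intrinsics and any distortion apply to the point x, -y, -z); pixel columns grow to the right and rows downward; lengths in m; the calibration is good to about 2 mm. A picture is of the moment at which its call begins: read the wrist's pose just before it. camera_params takes no time and is no camera call; for the wrist camera it gives the pose at the moment of the call.
- sign_off(): hands the job in, once; it reports no verdict.
Trained networks look in the newest picture that a camera, given by its name, has taken for a name from the list of things; names that differ only in an ending like _2 or _b are one class to them, and where a whole thing is asked for, a point or a joint stands for the part that bears it (a point fixed in the world has none). Each returns a list of dicts, best first, with "score" (0 to 1); they miss things now and then, are a little off and sometimes report something else, mostly with a low value. They report only what shows in the picture. A call takes as long as a camera call. They do not tell look-alikes from the thing itself.
- find_in(camera, name): "at" ([x, y, z] in m, in world coordinates, good to about 4 mm: the middle of the surface that is visible of it).
The state is a dict: "t": time; "joints": joint angles; "dq": joint speeds; "joint_torque": joint torques, N m; "ee_pos": TCP position; "tcp_rot": TCP orientation; "force": force on the tool from outside, world axes, zero at the start; "ft_torque": the same for the moment, N m; "opening": finger opening in m.
Only numpy, scipy, OpenCV 4.12 (cv2) and the standard library are available. Lean on these libraries where they do the work, as an engineer would, in place of code of your own. Each camera call takes 0.05 s, during which the arm holds its last target.

## Working session

There is one attempt and no reset: what is moved stays moved. The work goes in short steps, Python scripts to look and compute and a tool call to move; the robot and the scene stay as the last step left them, time stands still between calls to the robot, and variables do not carry over. Pictures are saved under pics/ and viewed, and the job is handed in when it is done.

Besides the shell and the picture viewer there is one more tool, called in YAML: its name, and indented under it one key for each argument. jog_arm: Moves the arm, as the interface text tells. Its arguments: {"type":"object","properties":{"steps":{"type":"array","items":{"type":"array","items":{"type":"number"}}},"force":{"type":"number"}},"required":["steps"]}

```bash
ls; mkdir -p pics; cat > h.py <<'E'
from bench import *
import numpy as np, cv2
from scipy.spatial.transform import Rotation as R
def rot(att): 
    a=np.array(att,float)
    return a if a.shape==(3,3) else R.from_euler('xyz',a).as_matrix()
def unproj(p,u,v,d):
    xd=(np.asarray(u,float)-p['cx'])/p['fx']; yd=(np.asarray(v,float)-p['cy'])/p['fy']
    x,y=xd,yd
    for _ in range(20):
        s=1+p['k1']*(x*x+y*y); x,y=xd/s,yd/s
    c=np.stack([x*d,-y*d,-np.asarray(d,float)],-1)
    return c@rot(p['attitude']).T+np.array(p['eye'])
def proj(p,P):
    c=(np.asarray(P)-np.array(p['eye']))@rot(p['attitude'])
    x=c[...,0]/-c[...,2]; y=-c[...,1]/-c[...,2]; s=1+p['k1']*(x*x+y*y)
    return np.stack([x*s*p['fx']+p['cx'],y*s*p['fy']+p['cy']],-1)
E
python3 - <<'E'
from h import *
for c in ['side','top']:
    im,d=read_camera(c); cv2.imwrite(f'pics/{c}0.png',im); np.savez(f'pics/{c}0.npz',im=im,d=d)
    print(c,camera_params(c))
    for n in ['pin','cup_floor','rack','lid','stand','heater','hinge','bottle','dishes','dish','tube1_center','lid_knuckle']:
        print(n,[(np.round(x['at'],3).tolist(),round(x['score'],2)) for x in find_in(c,n)])
print(read_state())
E
```

```text
pics
side {'fx': 495.7285093248313, 'fy': 495.7285093248313, 'cx': 280.1481373838451, 'cy': 215.37032005981274, 'k1': -0.07490028805377096, 'eye': array([-0.09572574, -0.631839  ,  0.86679844]), 'attitude': array([ 0.87817644, -0.01262066, -0.76202592])}
pin []
cup_floor [([0.581, -0.334, 0.034], 0.92), ([0.647, -0.226, 0.038], 0.74), ([0.366, -0.083, 0.052], 0.6), ([0.675, -0.34, 0.035], 0.55)]
rack [([0.437, -0.276, 0.051], 0.56), ([0.41, -0.266, 0.093], 0.49)]
lid [([0.47, 0.253, 0.074], 0.81), ([0.46, -0.264, 0.101], 0.72), ([0.619, 0.203, 0.065], 0.52)]
stand [([0.581, 0.372, 0.017], 0.88), ([0.461, 0.22, 0.011], 0.64), ([0.34, 0.261, 0.012], 0.58), ([0.41, -0.267, 0.092], 0.49)]
heater [([0.563, -0.067, 0.07], 0.61)]
hinge [([0.566, -0.068, 0.07], 0.95), ([0.459, 0.219, 0.012], 0.26)]
bottle [([0.62, 0.202, 0.066], 0.63), ([0.471, 0.253, 0.077], 0.43)]
dishes [([0.37, -0.084, 0.053], 0.73)]
dish [([0.781, 0.053, 0.015], 0.58), ([0.467, 0.251, 0.075], 0.22)]
tube1_center [([0.47, 0.251, 0.073], 0.62), ([0.409, -0.265, 0.092], 0.45)]
lid_knuckle [([0.47, 0.256, 0.075], 0.87)]
top
[... 953 characters left out ...]
07], 0.35)]
lid_knuckle [([0.473, 0.254, 0.09], 0.82)]
{'t': 1.3, 'joints': array([ 1.16040509e+00,  4.90867329e-01,  1.55889647e+00,  1.86204065e-05,
        1.09174055e+00, -1.05614855e-01]), 'dq': array([-0.00274571,  0.00058314,  0.00050192, -0.00090804,  0.00039315,
        0.00029547]), 'joint_torque': array([ 5.00011083e-04, -6.12491083e+01, -2.58428353e+01,  6.93792617e-02,
        4.46017657e-02, -3.59978202e-06]), 'ee_pos': array([0.18753222, 0.59619252, 0.40478246]), 'tcp_rot': array([ 3.14150310e+00, -7.12409874e-06,  2.83680769e+00]), 'force': array([0.42516781, 0.47740697, 0.59604145]), 'ft_torque': array([-0.04764868,  0.01271058,  0.03565102]), 'opening': 0.09491956601538974}
```

View pics/side0.png

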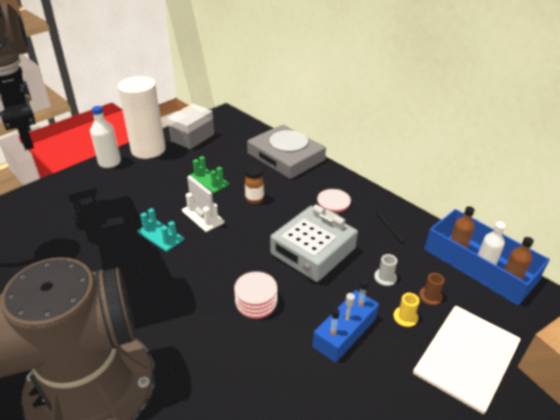

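View pics/top0.png

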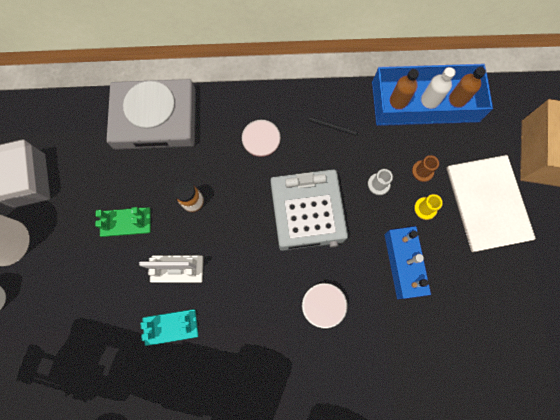

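The steel cup candidates in the top picture are grey (380,181), yellow (428,207) and brown (425,167). The grey one is meant. The stands are white (178,268), green (124,220) and turquoise (170,327), and the white one holding the lid is meant. The pin looks like the bright middle one in the rack at (418,257). I'll enlarge crops to confirm.

```bash
python3 - <<'E'
from h import *
t=np.load('pics/top0.npz');s=np.load('pics/side0.npz')
def crop(z,x0,y0,w,h,W=400,H=300): return cv2.resize(z['im'][y0:y0+h,x0:x0+w],(W,H),interpolation=cv2.INTER_CUBIC)
a=crop(t,360,150,100,75);a2=crop(t,370,225,80,60) 
b=crop(s,310,280,80,60);b2=crop(t,135,240,80,60)
cv2.imwrite('pics/c1.png',np.vstack([np.hstack([a,a2]),np.hstack([b,b2])]))
pt=camera_params('top'); ps=camera_params('side')
V,U=np.mgrid[0:420,0:560]
for n,z,p in(('top',t,pt),('side',s,ps)):
    P=unproj(p,U,V,z['d']); np.save(f'pics/P_{n}.npy',P)
P=np.load('pics/P_top.npy')
def reg(P,x0,x1,y0,y1,z0,z1):
    m=(P[...,0]>x0)&(P[...,0]<x1)&(P[...,1]>y0)&(P[...,1]<y1)&(P[...,2]>z0)&(P[...,2]<z1); return P[m]
for n in('top','side'):
    P=np.load(f'pics/P_{n}.npy');print(n)
    for nm,r in dict(pinhead=(.42,.5,-.29,-.22,.09,.2),tubes=(.38,.55,-.3,-.2,.1,.2),rack=(.35,.56,-.33,-.2,.045,.055),cup=(.55,.64,-.36,-.29,.05,.075),lidtop=(.43,.51,.18,.32,.095,.13),heat=(.45,.7,-.15,.05,.066,.074),hinge=(.55,.72,-.15,.05,.09,.11),standtop=(.42,.51,.18,.32,.055,.065)).items():
        q=reg(P,*r)
        if len(q)<3: print(nm,len(q));continue
        rect=cv2.minAreaRect(q[:,:2].astype(np.float32)*1000)
        print(nm,len(q),np.round(np.median(q,0),4),np.round(q.min(0),3),np.round(q.max(0),3),[np.round(x,1) for x in rect])
E
```

```text
top
pinhead 70 [ 0.4621 -0.256   0.1156] [ 0.42  -0.265  0.095] [ 0.471 -0.25   0.12 ] [array([ 445.7, -256.4]), array([14.6, 49.8]), np.float64(86.5)]
tubes 187 [ 0.4621 -0.2573  0.1166] [ 0.406 -0.271  0.101] [ 0.52  -0.246  0.121] [array([ 462.9, -257.9]), array([114.6,  15.4]), np.float64(6.6)]
rack 1650 [ 0.4581 -0.2541  0.0498] [ 0.386 -0.297  0.045] [ 0.54  -0.221  0.055] [array([ 463.2, -258.6]), array([150.3,  61.9]), np.float64(5.9)]
cup 122 [ 0.5919 -0.3258  0.0586] [ 0.575 -0.342  0.05 ] [ 0.611 -0.307  0.064] [array([ 592.9, -325. ]), array([34.7, 35.5]), np.float64(68.5)]
lidtop 200 [0.4725 0.2584 0.1095] [0.468 0.21  0.097] [0.478 0.308 0.114] [array([472.6, 259.1]), array([98.2,  7.2]), np.float64(88.3)]
heat 3705 [ 0.5825 -0.0425  0.0707] [ 0.505 -0.122  0.066] [0.676 0.036 0.074] [array([590.1, -42.8]), array([159.4, 149.2]), np.float64(5.2)]
hinge 257 [ 0.6435 -0.0368  0.0963] [ 0.629 -0.082  0.09 ] [0.661 0.005 0.102] [array([645.1, -38. ]), array([30.6, 86.2]), np.float64(4.6)]
standtop 132 [0.4657 0.2258 0.0599] [0.454 0.21  0.056] [0.492 0.305 0.064] [array([47
[... 508 characters left out ...]
2 [ 0.5907 -0.3276  0.0577] [ 0.575 -0.345  0.05 ] [ 0.615 -0.31   0.064] [array([ 594.3, -327.4]), array([37.5, 34.5]), np.float64(13.4)]
lidtop 161 [0.4726 0.2526 0.1056] [0.468 0.207 0.095] [0.481 0.309 0.113] [array([474. , 257.7]), array([102.8,  10.3]), np.float64(86.8)]
heat 2264 [ 0.5791 -0.0563  0.0699] [ 0.507 -0.127  0.066] [0.675 0.033 0.074] [array([591.5, -47.5]), array([159.1, 149. ]), np.float64(5.7)]
hinge 147 [ 0.6439 -0.0426  0.0952] [ 0.629 -0.086  0.09 ] [0.661 0.002 0.101] [array([644.9, -41.7]), array([31., 88.]), np.float64(0.4)]
standtop 110 [0.4708 0.2374 0.0589] [0.453 0.206 0.055] [0.491 0.307 0.065] [array([474.8, 256.7]), array([101.1,  37.7]), np.float64(86.8)]
```

View pics/c1.png

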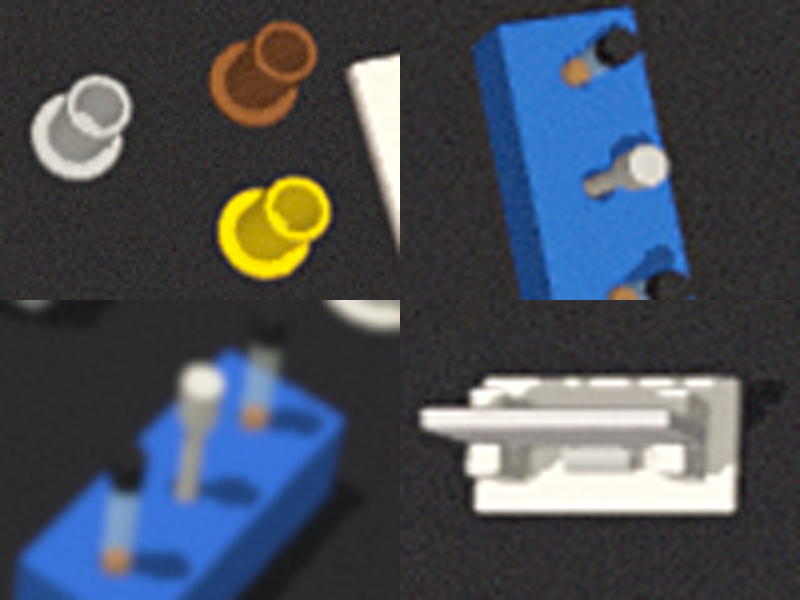

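Crops confirm it: the pin is the white-headed shaft in the middle hole, with no black cap (top 419,258). The steel cup is the grey one (top 380,181). The lid's knuckle is on the -x side (top ~255,460 in the crop quadrant). Next I'll write a planner helper.

```bash
cat >> h.py <<'E'
def plan(wps,hand,yawstep=.145,step=.046,total=None):
    """wps: list of (x,y,z,yaw) TCP. prints tool-frame rows"""
    s=read_state(); p=np.array(s['ee_pos']); r,pi_,yw=s['tcp_rot']; rows=[]
    print('t',round(s['t'],2),'at',np.round(p,4),'rpy',np.round(s['tcp_rot'],4),'F',np.round(s['force'],1),'open',round(s['opening'],4))
    for x,y,z,ty in wps:
        d=np.array([x,y,z])-p; dy=(ty-yw+np.pi)%(2*np.pi)-np.pi
        n=max(1,int(np.ceil(np.linalg.norm(d)/step)),int(np.ceil(abs(dy)/yawstep)))
        for i in range(n):
            Rm=R.from_euler('xyz',[np.pi,0,yw]).as_matrix()
            l=Rm.T@(d/n); rows.append([*np.round(l,4),round(-dy/n,3),hand]); yw+=dy/n
        p=np.array([x,y,z])
    for i in range(0,len(rows),8):
        b=rows[i:i+8]; 
        while len(b)<8: b.append([0,0,0,0,hand])
        print('['+','.join('['+','.join(f'{float(v):g}' for v in q)+']' for q in b)+']')
E
python3 - <<'E'
from h import *
p=camera_params('top')
# head top center via plane z=.117
def plane(p,u,v,z):
    a=unproj(p,u,v,1.0);e=np.array(p['eye']);return e+(a-e)*(z-e[2])/(a[2]-e[2])
print(plane(p,419.6,258,.117))
plan([(.43,.28,.405,1.9),(.4637,-.2595,.405,.0995)],0)
E
```

```text
[ 0.46209637 -0.2595561   0.117     ]
t 1.3 at [0.1875 0.5962 0.4048] rpy [ 3.1415 -0.      2.8368] F [0.4 0.5 0.6] open 0.0949
[[-0.0362,-0.0254,-0,0.104,0],[-0.0387,-0.0215,-0,0.104,0],[-0.0407,-0.0174,-0,0.104,0],[-0.0423,-0.0131,-0,0.104,0],[-0.0434,-0.0086,-0,0.104,0],[-0.0441,-0.004,-0,0.104,0],[-0.0443,0.0006,-0,0.104,0],[-0.044,0.0052,-0,0.104,0]]
[[-0.0432,0.0097,-0,0.104,0],[-0.0401,-0.011,-0,0.138,0],[-0.0412,-0.0053,-0,0.138,0],[-0.0416,0.0004,0,0.138,0],[-0.0411,0.0062,0,0.138,0],[-0.0399,0.0118,0,0.138,0],[-0.0379,0.0172,0,0.138,0],[-0.0351,0.0222,0,0.138,0]]
[[-0.0317,0.0269,0,0.138,0],[-0.0277,0.031,0,0.138,0],[-0.0232,0.0345,0,0.138,0],[-0.0182,0.0374,0,0.138,0],[-0.0128,0.0395,0,0.138,0],[-0.0073,0.0409,0,0.138,0],[0,0,0,0,0],[0,0,0,0,0]]
```

jog_arm:
  steps:
    - [-0.036,-0.025,0,0.104,0]
    - [-0.039,-0.0215,0,0.104,0]
    - [-0.041,-0.0175,0,0.104,0]
    - [-0.042,-0.013,0,0.104,0]
    - [-0.0435,-0.0085,0,0.104,0]
    - [-0.044,-0.004,0,0.104,0]
    - [-0.044,0.0005,0,0.104,0]
    - [-0.044,0.005,0,0.104,0]

```text
t: 2.1
ee_pos: [0.404, 0.3069, 0.4045]
tcp_rot: [3.139, -0.002, 1.982]
force: [0.7, 1.0, -0.5]
opening: 0.0951
```

jog_arm:
  steps:
    - [-0.043,0.01,0,0.104,0]
    - [-0.04,-0.011,0,0.138,0]
    - [-0.041,-0.005,0,0.138,0]
    - [-0.0415,0.0005,0,0.138,0]
    - [-0.041,0.006,0,0.138,0]
    - [-0.04,0.012,0,0.138,0]
    - [-0.038,0.017,0,0.138,0]
    - [-0.035,0.022,0,0.138,0]

```text
t: 2.9
ee_pos: [0.4383, -0.0322, 0.4046]
tcp_rot: [3.138, -0.007, 0.867]
force: [1.0, 0.1, -0.1]
opening: 0.0949
```

```bash
python3 - <<'E'
from h import *
plan([(.4637,-.2595,.405,.0995)],0)
E
```

```text
t 2.9 at [ 0.4383 -0.0322  0.4046] rpy [ 3.1383 -0.0066  0.8667] F [ 1.   0.1 -0.1] open 0.0949
[[-0.0261,0.0277,-0.0001,0.128,0],[-0.0224,0.0309,-0.0001,0.128,0],[-0.0183,0.0335,-0.0001,0.128,0],[-0.0139,0.0355,-0.0001,0.128,0],[-0.0092,0.037,-0.0001,0.128,0],[-0.0044,0.0379,-0.0001,0.128,0],[0,0,0,0,0],[0,0,0,0,0]]
```

jog_arm:
  steps:
    - [-0.026,0.0275,0,0.128,0]
    - [-0.0225,0.031,0,0.128,0]
    - [-0.0185,0.0335,0,0.128,0]
    - [-0.014,0.0355,0,0.128,0]
    - [-0.009,0.037,0,0.128,0]
    - [-0.0045,0.038,0,0.128,0]
    - [0,0.005,0,0.02,0]
    - [0,0,0,0,0]

```text
t: 3.7
ee_pos: [0.4585, -0.2798, 0.4051]
tcp_rot: [-3.141, -0.01, 0.035]
force: [0.1, 0.8, -0.5]
opening: 0.095
```

```bash
python3 - <<'E'
from h import *
s=read_state(); p=camera_params('wrist'); im,d=read_camera('wrist'); cv2.imwrite('pics/w1.png',im); np.savez('pics/w1.npz',im=im,d=d)
print(p,s['ee_pos'],s['tcp_rot'])
for n in('pin','tube1_center'): print(find_in('wrist',n))
E
```

```text
{'fx': 338.71935247571946, 'fy': 338.71935247571946, 'cx': 276.5524131261493, 'cy': 209.51158569010158, 'k1': -0.08578324019936732, 'eye': array([ 0.53360959, -0.27837839,  0.38792759]), 'attitude': array([-2.64675103e-01, -8.45798612e-04, -1.53607719e+00])} [ 0.45853338 -0.27981177  0.40513885] [-3.14084741 -0.00979653  0.03521479]
[{'at': [0.4645, -0.2578, 0.1184], 'score': 0.68}]
[{'at': [0.4165, -0.2662, 0.109], 'score': 0.97}]
```

View pics/w1.png

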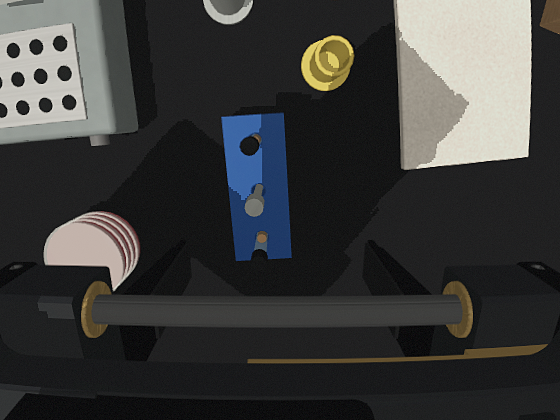

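The wrist picture shows the pin head at about (254,206), between the two black-capped tubes at (250,145) and (260,255). I'll compute its position and the approach.

```bash
cat >> h.py <<'E'
def plane(p,u,v,z):
    a=unproj(p,u,v,1.0);e=np.array(p['eye']);return e+(a-e)*(z-e[2])/(a[2]-e[2])
def grasp():
    s=read_state(); return np.array(s['ee_pos'])+R.from_euler('xyz',s['tcp_rot']).apply([0,0,.171])
def ratio(s=None):
    s=read_state(); v=R.from_euler('xyz',s['tcp_rot']).apply([0,0,.171]); return v
def plang(wps,hand,**k):
    v=ratio(); plan([(x-v[0],y-v[1],z-v[2],w) for x,y,z,w in wps],hand,**k)
E
python3 - <<'E'
from h import *
z=np.load('pics/w1.npz'); p=camera_params('wrist'); V,U=np.mgrid[0:420,0:560]
P=unproj(p,U,V,z['d'])
m=(P[...,2]>.112)&(P[...,2]<.122)&(abs(P[...,0]-.464)<.02)&(abs(P[...,1]+.259)<.02)
print(m.sum(),P[m].mean(0),U[m].mean(),V[m].mean(), plane(p,U[m].mean(),V[m].mean(),.117))
m=(P[...,2]>.0475)&(P[...,2]<.0525)&(abs(P[...,0]-.464)<.1)&(abs(P[...,1]+.259)<.05)
print(cv2.minAreaRect((P[m][:,:2]*1000).astype(np.float32)))
m=(P[...,2]>.05)&(P[...,2]<.07)&(abs(P[...,0]-.594)<.03)&(abs(P[...,1]+.326)<.03)
if m.sum()>5: print('cup',P[m].mean(0),cv2.minAreaRect((P[m][:,:2]*1000).astype(np.float32)))
cv2.imwrite('pics/w1c.png',cv2.resize(z['im'][170:270,200:320],(720,600),interpolation=cv2.INTER_CUBIC))
plang([(.4632,-.259,.225,.0995),(.4632,-.259,.106,.0995)],0)
E
```

```text
301 [ 0.46292649 -0.26060514  0.11889807] 253.67774086378736 206.2325581395349 [ 0.46243554 -0.2604928   0.117     ]
((461.6581115722656, -260.447509765625), (150.195556640625, 60.44007110595703), 5.732604503631592)
cup [ 0.59172265 -0.32631164  0.06037391] ((591.3741455078125, -326.45806884765625), (34.948062896728516, 35.52189636230469), 4.205674171447754)
t 3.85 at [ 0.4587 -0.2782  0.4055] rpy [-3.1409 -0.0099  0.0384] F [-0.3 -0.5 -0.1] open 0.0953
[[0.0035,-0.0189,0.0095,-0.061,0],[0,-0,0.0397,-0,0],[0,-0,0.0397,-0,0],[0,-0,0.0397,-0,0],[0,0,0,0,0],[0,0,0,0,0],[0,0,0,0,0],[0,0,0,0,0]]
```

View pics/w1c.png

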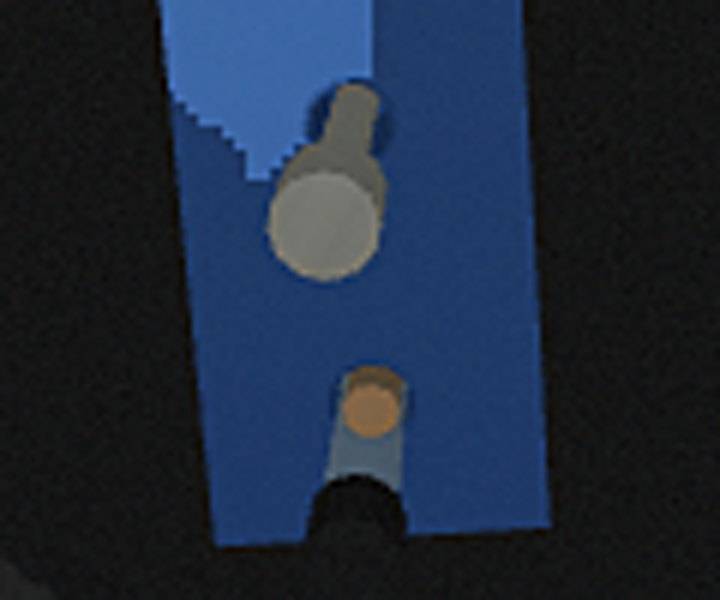

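jog_arm:
  steps:
    - [0.003,-0.017,0.01,-0.06,0]
    - [0,0,0.02,0,0]
    - [0,0,0.02,0,0]
    - [0,0,0.02,0,0]
    - [0,0,0,0,0]
    - [0,0,0,0,0]
    - [0,0,0,0,0]
    - [0,0,0,0,0]

```text
t: 4.65
ee_pos: [0.4627, -0.2523, 0.338]
tcp_rot: [3.138, -0.014, 0.118]
force: [-0.3, 0.4, 0.7]
opening: 0.0953
```

```bash
python3 - <<'E'
from h import *
print(grasp())
plang([(.4627,-.2605,.107,.0995)],0)
E
```

```text
[ 0.46519799 -0.25261117  0.16701522]
t 4.65 at [ 0.4627 -0.2523  0.338 ] rpy [ 3.1384 -0.0141  0.1179] F [-0.3  0.4  0.7] open 0.0953
[[-0.0017,0.0038,0.03,0.009,0],[-0.0017,0.0038,0.03,0.009,0],[0,0,0,0,0],[0,0,0,0,0],[0,0,0,0,0],[0,0,0,0,0],[0,0,0,0,0],[0,0,0,0,0]]
```

jog_arm:
  steps:
    - [-0.001,0.003,0.01,0.005,0]
    - [-0.001,0.003,0.01,0.005,0]
    - [0,0.001,0.01,0,0]
    - [0,0,0,0,0]
    - [0,0,0,0,0]
    - [0,0,0,0,0]
    - [0,0,0,0,0]
    - [0,0,0,0,0]

```text
t: 5.45
ee_pos: [0.4619, -0.2606, 0.3063]
tcp_rot: [3.137, -0.015, 0.107]
force: [-0.5, 0.1, 0.3]
opening: 0.0951
```

```bash
python3 - <<'E'
from h import *
print(grasp())
plang([(.4627,-.2605,.107,.0995)],0)
E
```

```text
[ 0.46455105 -0.26103434  0.13529082]
t 5.45 at [ 0.4619 -0.2606  0.3063] rpy [ 3.1375 -0.0153  0.1066] F [-0.5  0.1  0.3] open 0.0951
[[-0.0018,-0.0007,0.0283,0.007,0],[0,0,0,0,0],[0,0,0,0,0],[0,0,0,0,0],[0,0,0,0,0],[0,0,0,0,0],[0,0,0,0,0],[0,0,0,0,0]]
```

jog_arm:
  steps:
    - [-0.001,0,0.01,0.003,0]
    - [-0.001,0,0.01,0.003,0]
    - [0,0,0.008,0,0]
    - [0,0,0,0,0]
    - [0,0,0,0,1]
    - [0,0,0,0,1]
    - [0,0,0,0,1]
    - [0,0,0,0,1]
  force: 20

```text
t: 6.25
ee_pos: [0.4602, -0.2608, 0.2758]
tcp_rot: [3.138, -0.015, 0.1]
force: [0.0, -0.5, 0.5]
opening: 0.0685
```

jog_arm:
  steps:
    - [0,0,0,0,1]
    - [0,0,0,0,1]
    - [0,0,0,0,1]
    - [0,0,0,0,1]
    - [0,0,0,0,1]
    - [0,0,0,0,1]
    - [0,0,0,0,1]
    - [0,0,0,0,1]

```text
t: 7.05
ee_pos: [0.4603, -0.2608, 0.2763]
tcp_rot: [3.137, -0.016, 0.1]
force: [-0.4, 0.4, 0.2]
opening: 0.0154
```

```bash
python3 - <<'E'
from h import *
print(grasp())
plang([(.4627,-.2605,.107,.0995)],1)
E
```

```text
[ 0.46308903 -0.26135074  0.10536615]
t 7.05 at [ 0.4603 -0.2608  0.2763] rpy [ 3.1368 -0.0162  0.1003] F [-0.4  0.4  0.2] open 0.0154
[[-0.0003,-0.0009,-0.0016,0.001,1],[0,0,0,0,1],[0,0,0,0,1],[0,0,0,0,1],[0,0,0,0,1],[0,0,0,0,1],[0,0,0,0,1],[0,0,0,0,1]]
```

jog_arm:
  steps:
    - [0,0,-0.01,0,1]
    - [0,0,-0.02,0,1]
    - [0,0,-0.03,0,1]
    - [0,0,-0.03,0,1]
    - [0,0,-0.02,0,1]
    - [0,0,-0.01,0,1]
    - [0,0,0,0,1]
    - [0,0,0,0,1]

```text
t: 7.85
ee_pos: [0.4576, -0.26, 0.4033]
tcp_rot: [3.138, -0.015, 0.1]
force: [-0.2, 0.6, -0.7]
opening: 0.0152
```

```bash
python3 - <<'E'
from h import *
print(grasp())
plang([(.593,-.326,.23,.0995)],1,step=.03)
im,d=read_camera('side');cv2.imwrite('pics/s2.png',cv2.resize(im[200:400,230:480],(750,600)))
E
```

```text
[ 0.46024479 -0.26043079  0.23236195]
t 7.85 at [ 0.4576 -0.26    0.4033] rpy [ 3.1375 -0.0153  0.1003] F [-0.2  0.6 -0.7] open 0.0152
[[0.0251,0.0157,0.0005,0,1],[0.0251,0.0157,0.0005,0,1],[0.0251,0.0157,0.0005,0,1],[0.0251,0.0157,0.0005,0,1],[0.0251,0.0157,0.0005,0,1],[0,0,0,0,1],[0,0,0,0,1],[0,0,0,0,1]]
```

View pics/s2.png

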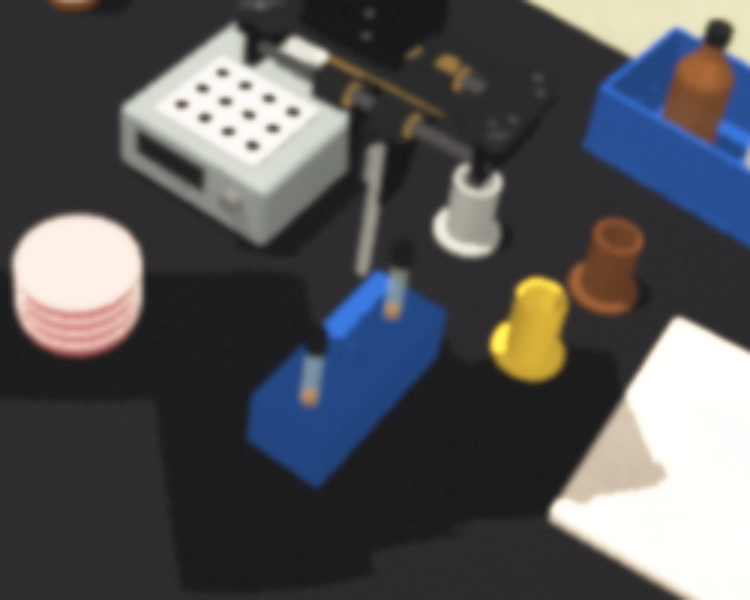

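The pin is out and held, hanging at about (368,210) in the crop, and both tubes are still in place. Moving to the cup.

jog_arm:
  steps:
    - [0.025,0.0155,0,0,1]
    - [0.025,0.0155,0,0,1]
    - [0.025,0.0155,0,0,1]
    - [0.025,0.0155,0,0,1]
    - [0.015,0.0095,0,0,1]
    - [0.005,0.003,0,0,1]
    - [0,0,0,0,1]
    - [0,0,0,0,1]

```text
t: 8.7
ee_pos: [0.5882, -0.3239, 0.394]
tcp_rot: [-3.135, -0.002, 0.1]
force: [0.1, -0.4, -0.6]
opening: 0.0157
```

```bash
python3 - <<'E'
from h import *
print(grasp())
s=read_state();Rm=R.from_euler('xyz',s['tcp_rot'])
print('tip',np.array(s['ee_pos'])+Rm.apply([0,0,.171+.095]))
plang([(.593,-.326,.17,.0995)],1,step=.03)
im,d=read_camera('side');p=camera_params('side');V,U=np.mgrid[0:420,0:560];P=unproj(p,U,V,d)
for z0,z1 in((.13,.15),(.15,.17),(.17,.19)):
    m=(abs(P[...,0]-.59)<.06)&(abs(P[...,1]+.33)<.06)&(P[...,2]>z0)&(P[...,2]<z1);print(m.sum(),P[m].mean(0) if m.any() else '')
cv2.imwrite('pics/s3.png',cv2.resize(im[200:350,330:480],(600,600)))
im,d=read_camera('wrist');cv2.imwrite('pics/w3.png',im)
E
```

```text
[ 0.58848006 -0.32268416  0.22297327]
tip [ 0.58863224 -0.32200155  0.12797584]
t 8.7 at [ 0.5882 -0.3239  0.394 ] rpy [-3.1346e+00 -2.3000e-03  9.9900e-02] F [ 0.1 -0.4 -0.6] open 0.0157
[[0.0021,0.0019,0.0265,0,1],[0.0021,0.0019,0.0265,0,1],[0,0,0,0,1],[0,0,0,0,1],[0,0,0,0,1],[0,0,0,0,1],[0,0,0,0,1],[0,0,0,0,1]]
27 [ 0.58730434 -0.32264236  0.14005314]
29 [ 0.5867231  -0.3238468   0.16079493]
31 [ 0.58693736 -0.32394145  0.18001516]
```

View pics/s3.png

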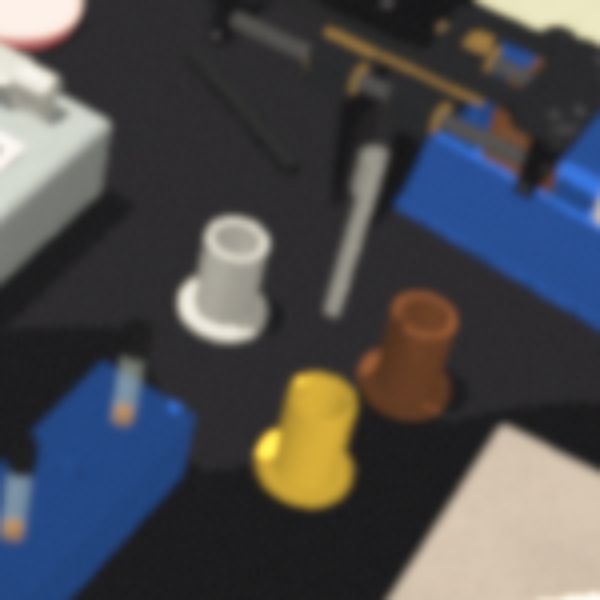

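View pics/w3.png

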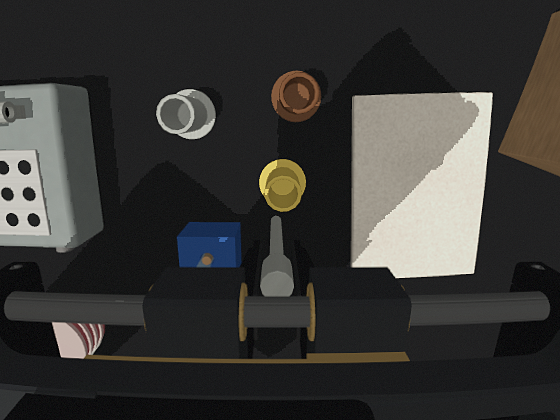

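Good catch by this check: the position I used, (0.593, -0.326), belongs to the yellow cup. The grey steel cup, at (237,240) in the side crop and (185,112) in the wrist picture, is near (0.65, -0.22). I'll measure it properly.

```bash
python3 - <<'E'
from h import *
V,U=np.mgrid[0:420,0:560]
def cupfit(P,im,n):
    m=(P[...,2]>.052)&(P[...,2]<.068)&(abs(P[...,0]-.652)<.035)&(abs(P[...,1]+.222)<.035)
    q=P[m]; print(n,m.sum(),q.mean(0),cv2.minEnclosingCircle((q[:,:2]*1000).astype(np.float32)),cv2.minAreaRect((q[:,:2]*1000).astype(np.float32)),'px',U[m].mean(),V[m].mean(),'bgr',im[m].mean(0), 'z90',np.percentile(q[:,2],90))
for n in('top','side'):
    z=np.load(f'pics/{n}0.npz');cupfit(np.load(f'pics/P_{n}.npy'),z['im'],n)
p=camera_params('wrist');im,d=read_camera('wrist');cupfit(unproj(p,U,V,d),im,'wrist')
P=unproj(p,U,V,d)
m=(P[...,2]>-.01)&(P[...,2]<.02)&(abs(P[...,0]-.652)<.012)&(abs(P[...,1]+.222)<.012);print('floor',m.sum(),P[m].mean(0) if m.any() else '')
im,d=read_camera('side');print(find_in('wrist','cup_floor'))
E
```

```text
top 108 [ 0.65630063 -0.21855518  0.05849585] ((656.4949340820312, -219.26934814453125), 18.020469665527344) ((656.3718872070312, -219.03721618652344), (32.91619110107422, 34.50185775756836), 83.60620880126953) px 383.47222222222223 176.41666666666666 bgr [179.03703704 186.93518519 190.14814815] z90 0.061049335851670807
side 101 [ 0.65608272 -0.22324329  0.05712261] ((656.4579467773438, -222.62754821777344), 19.53900909423828) ((656.658935546875, -223.10076904296875), (37.130523681640625, 34.66874694824219), 21.91505241394043) px 388.5049504950495 260.8019801980198 bgr [162.7029703  174.62376238 177.99009901] z90 0.06006964631958289
wrist 678 [ 0.65591939 -0.22392762  0.06020817] ((655.5636596679688, -223.72242736816406), 18.132572174072266) ((655.7725830078125, -223.72340393066406), (35.66373062133789, 34.60481262207031), 46.31932067871094) px 175.70501474926255 113.57669616519173 bgr [140.01622419 147.22861357 146.12389381] z90 0.06261401270831499
floor 266 [ 0.65390962 -0.21575255  0.00878335]
[{'at': [0.6815, -0.3317, 0.0015], 'score': 0.86}, {'at': [0.5919, -0.3292, 0.0095], 'score': 0.85}]
```

```bash
python3 - <<'E'
from h import *
plang([(.656,-.2225,.223,.0995)],1,step=.03)
E
```

```text
t 8.95 at [ 0.5882 -0.324   0.3953] rpy [-3.136  -0.004   0.0997] F [ 0.8  0.1 -0.5] open 0.0157
[[0.0154,-0.0187,0.0003,0,1],[0.0154,-0.0187,0.0003,0,1],[0.0154,-0.0187,0.0003,0,1],[0.0154,-0.0187,0.0003,0,1],[0.0154,-0.0187,0.0003,0,1],[0,0,0,0,1],[0,0,0,0,1],[0,0,0,0,1]]
```

jog_arm:
  steps:
    - [0.015,-0.0185,0,0,1]
    - [0.0155,-0.0185,0,0,1]
    - [0.0155,-0.0185,0,0,1]
    - [0.013,-0.016,0,0,1]
    - [0.009,-0.011,0,0,1]
    - [0.004,-0.005,0,0,1]
    - [0,0,0,0,1]
    - [0,0,0,0,1]

```text
t: 9.75
ee_pos: [0.6511, -0.2271, 0.3986]
tcp_rot: [-3.138, -0.006, 0.098]
force: [0.6, 0.8, -0.7]
opening: 0.0154
```

```bash
python3 - <<'E'
from h import *
print(grasp())
s=read_state();Rm=R.from_euler('xyz',s['tcp_rot'])
print('tip',np.array(s['ee_pos'])+Rm.apply([0,0,.171+.095]))
plang([(.656,-.2225,.17,.0995)],1,step=.03)
im,d=read_camera('side');cv2.imwrite('pics/s4.png',cv2.resize(im[170:320,300:450],(600,600)))
im,d=read_camera('wrist');p=camera_params('wrist');cv2.imwrite('pics/w4.png',im)
E
```

```text
[ 0.65212314 -0.22643883  0.22762962]
tip [ 0.65269301 -0.22605592  0.1326321 ]
t 9.75 at [ 0.6511 -0.2271  0.3986] rpy [-3.1382 -0.0064  0.0975] F [ 0.6  0.8 -0.7] open 0.0154
[[0.0021,-0.0018,0.0288,-0.001,1],[0.0021,-0.0018,0.0288,-0.001,1],[0,0,0,0,1],[0,0,0,0,1],[0,0,0,0,1],[0,0,0,0,1],[0,0,0,0,1],[0,0,0,0,1]]
```

View pics/s4.png

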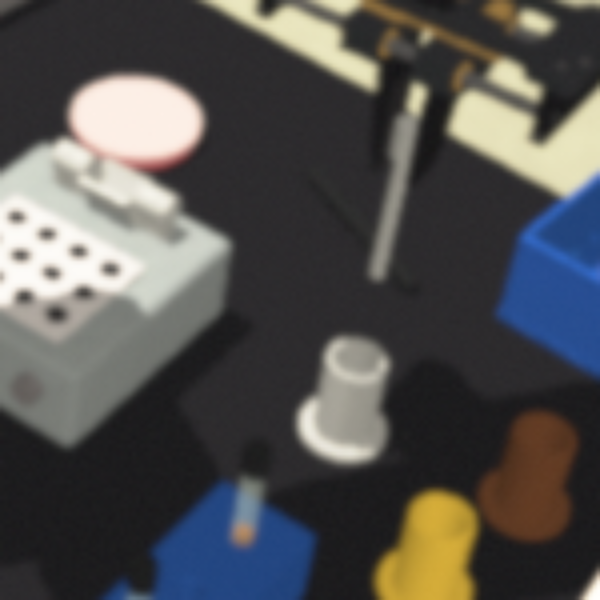

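View pics/w4.png

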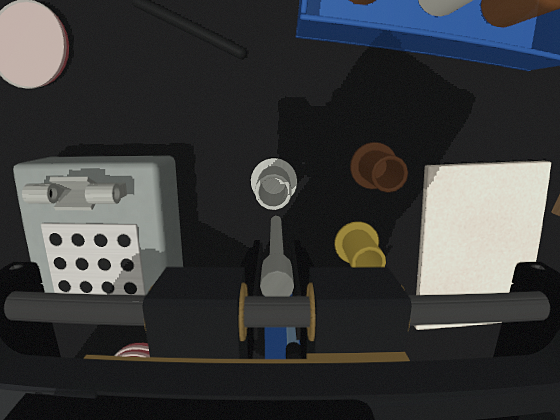

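The pin now hangs directly over the grey cup (side crop 355,360; wrist 273,185). Lowering.

jog_arm:
  steps:
    - [0.002,-0.0015,0.01,0,1]
    - [0.0015,-0.001,0.015,0,1]
    - [0,-0.001,0.01,0,1]
    - [0,0,0.008,0,1]
    - [0,0,0,0,1]
    - [0,0,0,0,1]
    - [0,0,0,0,1]
    - [0,0,0,0,1]

```text
t: 10.65
ee_pos: [0.6539, -0.2249, 0.3505]
tcp_rot: [-3.137, -0.004, 0.095]
force: [-0.2, 0.0, -0.0]
opening: 0.0155
```

```bash
python3 - <<'E'
from h import *
print(grasp())
s=read_state();Rm=R.from_euler('xyz',s['tcp_rot'])
print('tip',np.array(s['ee_pos'])+Rm.apply([0,0,.171+.095]))
plang([(.656,-.2225,.103,.0995)],1,step=.03)
im,d=read_camera('side');cv2.imwrite('pics/s5.png',cv2.resize(im[210:290,340:440],(750,600)))
p=camera_params('side');V,U=np.mgrid[0:420,0:560];P=unproj(p,U,V,d)
for z0,z1 in((.09,.11),(.11,.13)):
    m=(abs(P[...,0]-.656)<.03)&(abs(P[...,1]+.2225)<.03)&(P[...,2]>z0)&(P[...,2]<z1);print(m.sum(),P[m].mean(0) if m.any() else '')
E
```

```text
[ 0.6545667  -0.22404598  0.17948406]
tip [ 0.65494588 -0.22359208  0.0844859 ]
t 10.65 at [ 0.6539 -0.2249  0.3505] rpy [-3.1372 -0.0044  0.0947] F [-0.2  0.  -0. ] open 0.0155
[[0.0005,-0.0005,0.0255,-0.002,1],[0.0005,-0.0005,0.0255,-0.002,1],[0.0005,-0.0005,0.0255,-0.002,1],[0,0,0,0,1],[0,0,0,0,1],[0,0,0,0,1],[0,0,0,0,1],[0,0,0,0,1]]
25 [ 0.65243158 -0.22440919  0.10031424]
25 [ 0.6530401 -0.2248943  0.1206652]
```

View pics/s5.png

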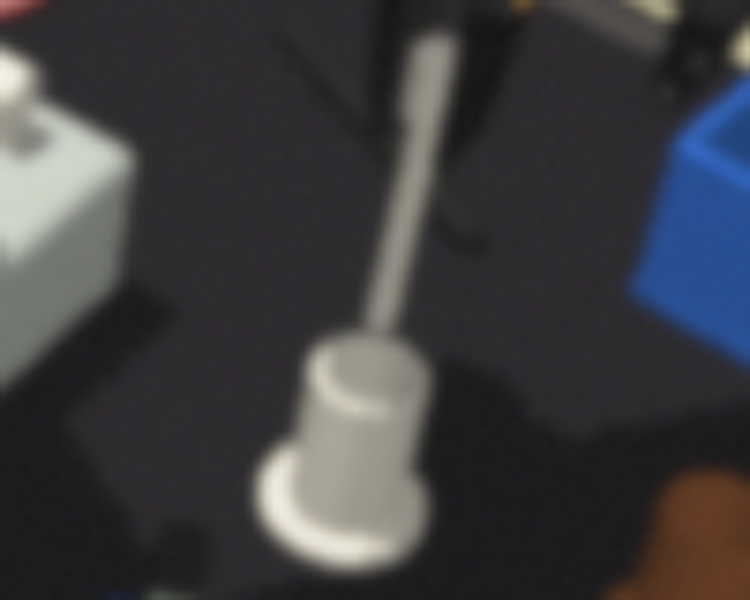

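jog_arm:
  steps:
    - [0.001,-0.001,0.015,0,1]
    - [0,0,0.015,0,1]
    - [0,0,0.015,0,1]
    - [0,0,0.012,0,1]
    - [0,0,0.007,0,1]
    - [0,0,0.003,0,1]
    - [0,0,0,0,1]
    - [0,0,0,0,1]

```text
t: 11.5
ee_pos: [0.655, -0.2231, 0.2768]
tcp_rot: [-3.137, -0.004, 0.095]
force: [-0.0, 0.8, -0.9]
opening: 0.0156
```

```bash
python3 - <<'E'
from h import *
print(grasp())
plang([(.656,-.2225,.103,.0995)],1,step=.03)
E
```

```text
[ 0.65556648 -0.222217    0.10584375]
t 11.5 at [ 0.655  -0.2231  0.2768] rpy [-3.1368 -0.0037  0.0949] F [-0.   0.8 -0.9] open 0.0156
[[0.0004,0.0003,0.0028,-0.005,1],[0,0,0,0,1],[0,0,0,0,1],[0,0,0,0,1],[0,0,0,0,1],[0,0,0,0,1],[0,0,0,0,1],[0,0,0,0,1]]
```

jog_arm:
  steps:
    - [0,0,0.003,0,1]
    - [0,0,0,0,1]
    - [0,0,0,0,0.5]
    - [0,0,0,0,0.5]
    - [0,0,0,0,0.5]
    - [0,0,0,0,0.5]
    - [0,0,0,0,0.5]
    - [0,0,0,0,0.5]

```text
t: 12.3
ee_pos: [0.6553, -0.2232, 0.276]
tcp_rot: [-3.139, -0.007, 0.095]
force: [0.4, -0.2, -0.1]
opening: 0.0469
```

jog_arm:
  steps:
    - [0,0,0,0,0.4]
    - [0,0,-0.008,0,0.4]
    - [0,0,-0.015,0,0.4]
    - [0,0,-0.025,0,0.4]
    - [0,0,-0.035,0,0.4]
    - [0,0,-0.035,0,0.4]
    - [0,0,-0.02,0,0.2]
    - [0,0,0,0,0]

```text
t: 13.1
ee_pos: [0.6538, -0.2234, 0.4259]
tcp_rot: [-3.14, -0.01, 0.095]
force: [0.1, -0.5, -1.0]
opening: 0.0678
```

```bash
python3 - <<'E'
from h import *
im,d=read_camera('side');cv2.imwrite('pics/s6.png',cv2.resize(im[200:320,320:440],(600,600)))
p=camera_params('side');V,U=np.mgrid[0:420,0:560];P=unproj(p,U,V,d)
for z0,z1 in((.06,.07),(.07,.08),(.09,.11),(.1,.13)):
    m=(abs(P[...,0]-.656)<.05)&(abs(P[...,1]+.2225)<.05)&(P[...,2]>z0)&(P[...,2]<z1);print(z0,m.sum(),P[m].mean(0) if m.any() else '')
plang([(.52,.16,.28,1.53),(.474,.2575,.26,1.53)],0)
E
```

```text
0.06 18 [ 0.65177692 -0.22566393  0.06380275]
0.07 13 [ 0.65429824 -0.2233503   0.07558086]
0.09 53 [ 0.65218621 -0.22394099  0.10131341]
0.1 48 [ 0.653599   -0.22304963  0.10791167]
t 13.15 at [ 0.6537 -0.2234  0.4243] rpy [-3.1394 -0.0082  0.0949] F [ 0.9 -0.2  1. ] open 0.0714
[[-0.0098,-0.0394,-0.0027,-0.144,0],[-0.0041,-0.0404,-0.0027,-0.144,0],[0.0017,-0.0406,-0.0027,-0.144,0],[0.0075,-0.0399,-0.0027,-0.144,0],[0.0132,-0.0384,-0.0027,-0.144,0],[0.0185,-0.0361,-0.0027,-0.144,0],[0.0235,-0.0331,-0.0027,-0.144,0],[0.028,-0.0294,-0.0027,-0.144,0]]
[[0.0319,-0.0251,-0.0027,-0.144,0],[0.0352,-0.0203,-0.0027,-0.144,0],[0.0318,-0.0166,0.0067,-0,0],[0.0318,-0.0166,0.0067,-0,0],[0.0318,-0.0166,0.0067,-0,0],[0,0,0,0,0],[0,0,0,0,0],[0,0,0,0,0]]
```

View pics/s6.png

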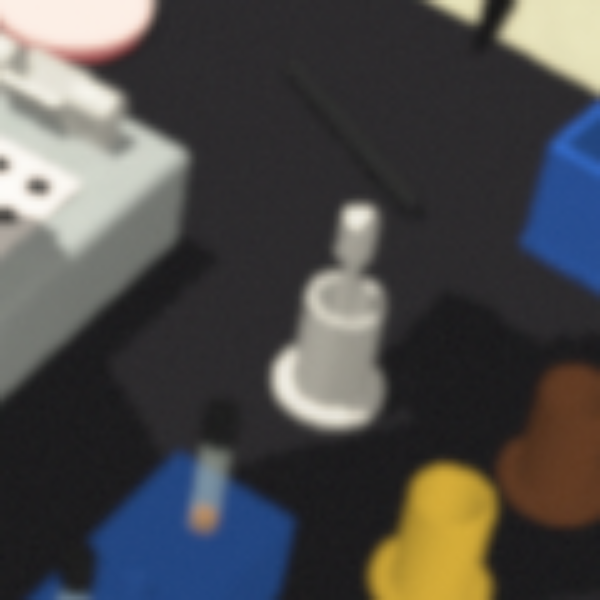

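The pin stands in the grey cup (crop 355,235), released. A wrist look at the hinge from here, then on to the lid.

```bash
python3 - <<'E'
from h import *
p=camera_params('wrist');im,d=read_camera('wrist');np.savez('pics/w7.npz',im=im,d=d,**{k:np.array(v) for k,v in p.items()})
cv2.imwrite('pics/w7.png',im)
V,U=np.mgrid[0:420,0:560];P=unproj(p,U,V,d)
m=(P[...,2]>.067)&(P[...,2]<.073)&(P[...,0]>.48)&(P[...,0]<.72)&(P[...,1]>-.16)&(P[...,1]<.06)
print(m.sum(),cv2.minAreaRect((P[m][:,:2]*1000).astype(np.float32)))
m=(P[...,2]>.094)&(P[...,2]<.105)&(P[...,0]>.6)&(P[...,0]<.70)&(P[...,1]>-.16)&(P[...,1]<.06)
q=P[m];print(m.sum(),q.mean(0),cv2.minAreaRect((q[:,:2]*1000).astype(np.float32)),U[m].min(),U[m].max(),V[m].min(),V[m].max())
# cluster
n,l=cv2.connectedComponents(m.astype(np.uint8))
for i in range(1,n):
    q=P[l==i]
    if len(q)>20: print(len(q),q.mean(0),q.min(0),q.max(0),cv2.minAreaRect((q[:,:2]*1000).astype(np.float32)))
x0,y0=max(0,U[m].min()-20),max(0,V[m].min()-20)
cv2.imwrite('pics/w7c.png',cv2.resize(im[y0:y0+90,x0:x0+120],(800,600),interpolation=cv2.INTER_CUBIC)); print(x0,y0)
# cylinders in other views
for nn in('top','side'):
    P=np.load(f'pics/P_{nn}.npy');m=(P[...,2]>.093)&(P[...,2]<.105)&(P[...,0]>.6)&(P[...,0]<.70)&(P[...,1]>-.16)&(P[...,1]<.06)
    n,l=cv2.connectedComponents(m.astype(np.uint8))
    for i in range(1,n):
        q=P[l==i]
        if len(q)>10: print(nn,len(q),q.mean(0),q.min(0),q.max(0))
E
```

```text
7323 ((600.02587890625, -46.2763671875), (137.74526977539062, 150.12393188476562), 4.657955169677734)
1034 [ 0.64515985 -0.04342238  0.09863678] ((644.1890869140625, -42.15825653076172), (28.757198333740234, 87.59127044677734), 8.078048706054688) 44 132 177 206
41 [ 0.65577701 -0.03450607  0.09475919] [ 0.6542377  -0.0441863   0.09408208] [ 0.65838928 -0.02352665  0.09578022] ((656.4041137695312, -33.863895416259766), (2.877640724182129, 20.65189552307129), 5.12938928604126)
446 [ 0.64228781 -0.01239292  0.09906899] [ 0.63225467 -0.02536528  0.09400894] [0.65088913 0.0021314  0.10278222] ((641.942138671875, -11.79198932647705), (16.980966567993164, 26.573551177978516), 6.002659797668457)
475 [ 0.64779227 -0.07282983  0.09916833] [ 0.63802439 -0.08585824  0.09405824] [ 0.65660622 -0.05825498  0.10250416] ((647.313232421875, -72.24309539794922), (16.838088989257812, 27.235321044921875), 5.168970108032227)
25 [ 0.63235099 -0.05350677  0.09463939] [ 0.63134005 -0.06107873  0.09411264] [ 0.63389444 -0.04628964  0.09588584] ((632.45361328125, -53.64921569824219), (1.4539662599563599, 14.865382194519043), 5.537613868713379)
24 157
top 83 [ 0.64697325 -0.06816866  0.0975822 ] [ 0.63941917 -0.08138767  0.09319468] [ 0.65532291 -0.05523055  0.10226995]
top 89 [ 0.6413635  -0.00771354  0.09729817] [ 0.63315153 -0.02031921  0.09304277] [0.65170892 0.00531597 0.10179403]
side 44 [ 0.64203525 -0.01126223  0.09620666] [ 0.6322416  -0.02410704  0.09309694] [0.6506109  0.00225816 0.09975234]
side 49 [ 0.64735477 -0.07239723  0.09671253] [ 0.63852338 -0.08510902  0.09309543] [ 0.65904584 -0.05772022  0.10112266]
```

View pics/w7c.png

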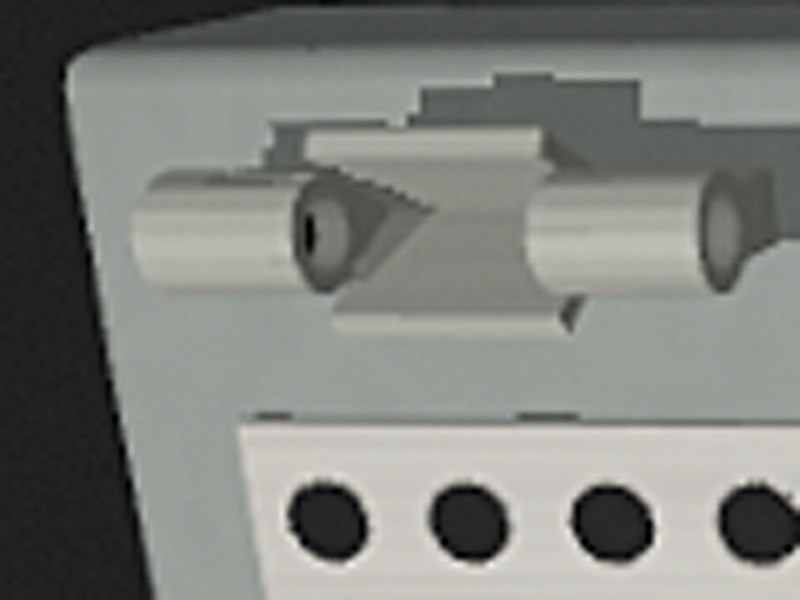

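The hinge is clear: knuckles at about (218,232) and (625,235) in the crop, with the V-seat between them. Its centre is about (0.645, -0.0415), yaw about 0.092. On to the lid.

jog_arm:
  steps:
    - [-0.01,-0.0395,0,-0.144,0]
    - [-0.004,-0.0405,0,-0.144,0]
    - [0.0015,-0.0405,0,-0.144,0]
    - [0.0075,-0.04,0,-0.144,0]
    - [0.013,-0.0385,0,-0.144,0]
    - [0.0185,-0.036,0,-0.144,0]
    - [0.0235,-0.033,0,-0.144,0]
    - [0.028,-0.0295,0,-0.144,0]

```text
t: 14.0
ee_pos: [0.5353, 0.087, 0.4117]
tcp_rot: [-3.127, -0.003, 1.283]
force: [0.8, 0.5, -0.7]
opening: 0.0951
```

```bash
python3 - <<'E'
from h import *
plang([(.474,.2575,.25,1.53)],0,step=.035)
E
```

```text
t 14.0 at [0.5353 0.087  0.4117] rpy [-3.1271e+00 -3.0000e-03  1.2828e+00] F [ 0.8  0.5 -0.7] open 0.0951
[[0.0243,-0.0174,-0.0015,-0.041,0],[0.025,-0.0164,-0.0015,-0.041,0],[0.0256,-0.0154,-0.0015,-0.041,0],[0.0262,-0.0143,-0.0015,-0.041,0],[0.0268,-0.0132,-0.0015,-0.041,0],[0.0273,-0.0121,-0.0015,-0.041,0],[0,0,0,0,0],[0,0,0,0,0]]
```

jog_arm:
  steps:
    - [0.024,-0.017,0,-0.04,0]
    - [0.025,-0.016,0,-0.04,0]
    - [0.025,-0.015,0,-0.04,0]
    - [0.026,-0.014,0,-0.035,0]
    - [0.022,-0.011,0,-0.03,0]
    - [0.012,-0.006,0,-0.015,0]
    - [0,0,0,0,0]
    - [0,0,0,0,0]

```text
t: 14.8
ee_pos: [0.4774, 0.2429, 0.4046]
tcp_rot: [-3.112, -0.001, 1.501]
force: [-0.6, 0.3, 0.5]
opening: 0.0953
```

```bash
python3 - <<'E'
from h import *
print(grasp())
p=camera_params('wrist');im,d=read_camera('wrist');cv2.imwrite('pics/w8.png',im)
V,U=np.mgrid[0:420,0:560];P=unproj(p,U,V,d)
m=(P[...,2]>.1)&(P[...,2]<.12)&(abs(P[...,0]-.474)<.03)&(abs(P[...,1]-.2575)<.08)
q=P[m];print(m.sum(),q.mean(0),q.min(0),q.max(0),cv2.minAreaRect((q[:,:2]*1000).astype(np.float32)))
plang([(.4735,.258,.09,1.535)],0,step=.02)
E
```

```text
[0.47230818 0.2433572  0.23370486]
1146 [0.47189051 0.25877505 0.11197553] [0.46602201 0.20658986 0.10085644] [0.47745325 0.30646235 0.11423003] ((471.7442626953125, 256.488037109375), (99.83877563476562, 8.014681816101074), 87.89905548095703)
t 14.85 at [0.4775 0.2427 0.4047] rpy [-3.1115e+00 -7.0000e-04  1.5010e+00] F [-0.5 -1.  -0.7] open 0.0954
[[0.0019,0,0.018,-0.004,0],[0.0019,0,0.018,-0.004,0],[0.0019,0,0.018,-0.004,0],[0.0019,0,0.018,-0.004,0],[0.0019,0,0.018,-0.004,0],[0.0019,0.0001,0.018,-0.004,0],[0.0019,0.0001,0.018,-0.004,0],[0.0019,0.0001,0.018,-0.004,0]]
```

View pics/w8.png

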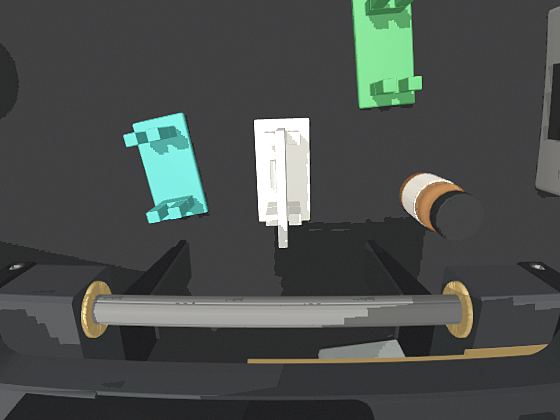

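The white stand and lid edge are at (283,185), with the turquoise and green look-alikes at (172,168) and (385,55). The tool has picked up a small tilt (0.03), so I'll check how it depends on motion.

```bash
python3 - <<'E'
import numpy as np
from scipy.spatial.transform import Rotation as R
for t,x,y,z,*r in [(1.3,.1875,.596,.405,3.1415,0,2.8368),(2.1,.404,.307,.4045,3.139,-.002,1.982),(2.9,.438,-.032,.4046,3.1383,-.0066,.867),(3.7,.4585,-.28,.405,-3.1408,-.0098,.035),(4.65,.4627,-.2523,.338,3.1384,-.0141,.118),(5.45,.462,-.26,.306,3.1375,-.0153,.107),(7.05,.46,-.26,.276,3.1368,-.0162,.1),(7.85,.4576,-.26,.403,3.1375,-.0153,.1),(8.7,.588,-.324,.394,-3.1346,-.0023,.0999),(9.75,.6511,-.2271,.3986,-3.1382,-.0064,.0975),(10.65,.654,-.225,.35,-3.1372,-.0044,.0947),(11.5,.655,-.223,.2768,-3.1368,-.0037,.095),(12.3,.655,-.223,.276,-3.139,-.007,.095),(13.1,.654,-.223,.426,-3.14,-.01,.095),(14,.535,.087,.412,-3.127,-.003,1.283),(14.8,.4774,.243,.4046,-3.1115,-.0007,1.501)]:
    v=R.from_euler('xyz',r).apply([0,0,1]); a=np.arctan2(y,x); e=np.array([np.cos(a),np.sin(a)]);f=np.array([-e[1],e[0]])
    print(t,'r',round(np.hypot(x,y),3),'z',z,'rad tilt',round(v[:2]@e,4),'tan',round(v[:2]@f,4))
E
```

```text
1.3 r 0.625 z 0.405 rad tilt 0.0001 tan 0.0
2.1 r 0.507 z 0.4045 rad tilt 0.003 tan 0.0013
2.9 r 0.439 z 0.4046 rad tilt 0.0066 tan 0.0034
3.7 r 0.537 z 0.405 rad tilt 0.0077 tan 0.0061
4.65 r 0.527 z 0.338 rad tilt 0.0133 tan 0.0056
5.45 r 0.53 z 0.306 rad tilt 0.0148 tan 0.0056
7.05 r 0.528 z 0.276 rad tilt 0.016 tan 0.0054
7.85 r 0.526 z 0.403 rad tilt 0.0148 tan 0.0055
8.7 r 0.671 z 0.394 rad tilt -0.0021 tan 0.0071
9.75 r 0.69 z 0.3986 rad tilt 0.0044 tan 0.0058
10.65 r 0.692 z 0.35 rad tilt 0.0022 tan 0.0058
11.5 r 0.692 z 0.2768 rad tilt 0.0014 tan 0.0059
12.3 r 0.692 z 0.276 rad tilt 0.0053 tan 0.0052
13.1 r 0.691 z 0.426 rad tilt 0.0085 tan 0.0056
14 r 0.542 z 0.412 rad tilt -0.0118 tan 0.009
14.8 r 0.536 z 0.4046 rad tilt -0.0254 tan 0.0161
```

jog_arm:
  steps:
    - [0.005,-0.03,0,0,0]
    - [0.005,-0.04,0,0,0]
    - [0.002,-0.03,0,0,0]
    - [0,0,0,0,0]
    - [0,0,0,0,0]
    - [0,0,0,0,0]
    - [0,0,0,0,0]
    - [0,0,0,0,0]

```text
t: 15.65
ee_pos: [0.3811, 0.2567, 0.4066]
tcp_rot: [-3.112, 0.0, 1.488]
force: [0.5, 0.1, -1.2]
opening: 0.0949
```

```bash
python3 - <<'E'
from h import *
print(grasp(),ratio()/.171)
plang([(.4735,.258,.2,1.535)],0,step=.02)
E
```

```text
[0.37612463 0.25712289 0.23570181] [-0.02933731  0.00240796 -0.99956667]
t 15.65 at [0.3811 0.2567 0.4066] rpy [-3.1122  0.      1.4883] F [ 0.5  0.1 -1.2] open 0.0949
[[0.0015,0.0162,0.006,-0.008,0],[0.0014,0.0162,0.006,-0.008,0],[0.0012,0.0162,0.006,-0.008,0],[0.0011,0.0162,0.006,-0.008,0],[0.001,0.0162,0.006,-0.008,0],[0.0009,0.0162,0.006,-0.008,0],[0,0,0,0,0],[0,0,0,0,0]]
```

jog_arm:
  steps:
    - [0.001,0.016,0,-0.008,0]
    - [0.001,0.016,0,-0.008,0]
    - [0.001,0.016,0,-0.008,0]
    - [0.001,0.016,0,-0.008,0]
    - [0.001,0.016,0,-0.008,0]
    - [0,0.01,0,-0.005,0]
    - [0,0.002,0,0,0]
    - [0,0,0,0,0]

```text
t: 16.45
ee_pos: [0.4853, 0.2547, 0.4019]
tcp_rot: [-3.112, -0.001, 1.535]
force: [-0.4, -0.3, 0.7]
opening: 0.095
```

```bash
python3 - <<'E'
from h import *
print(grasp(),ratio()/.171)
plang([(.4735,.258,.2,1.535)],0,step=.02)
E
```

```text
[0.48025613 0.25507715 0.23093084] [-0.02963941  0.00204786 -0.99955856]
t 16.45 at [0.4853 0.2547 0.4019] rpy [-3.1119e+00 -1.0000e-03  1.5348e+00] F [-0.4 -0.3  0.7] open 0.095
[[0.0013,-0.0034,0.0155,-0,0],[0.0013,-0.0034,0.0155,-0,0],[0,0,0,0,0],[0,0,0,0,0],[0,0,0,0,0],[0,0,0,0,0],[0,0,0,0,0],[0,0,0,0,0]]
```

jog_arm:
  steps:
    - [0.001,-0.003,0.015,0,0]
    - [0.001,-0.003,0.015,0,0]
    - [0.001,-0.001,0.015,0,0]
    - [0,0,0.01,0,0]
    - [0,0,0.005,0,0]
    - [0,0,0,0,0]
    - [0,0,0,0,0]
    - [0,0,0,0,0]

```text
t: 17.25
ee_pos: [0.475, 0.2583, 0.3418]
tcp_rot: [-3.114, -0.002, 1.535]
force: [-0.6, -0.3, 0.4]
opening: 0.095
```

```bash
python3 - <<'E'
from h import *
print(grasp(),ratio()/.171)
plang([(.4728,.2575,.091,1.533)],0,step=.015)
E
```

```text
[0.4702646  0.25876467 0.17089373] [-0.02774341  0.00289072 -0.9996109 ]
t 17.25 at [0.475  0.2583 0.3418] rpy [-3.1138e+00 -1.9000e-03  1.5354e+00] F [-0.6 -0.3  0.4] open 0.095
[[-0.0002,0.0004,0.0133,0,0],[-0.0002,0.0004,0.0133,0,0],[-0.0002,0.0004,0.0133,0,0],[-0.0002,0.0004,0.0133,0,0],[-0.0002,0.0004,0.0133,0,0],[-0.0002,0.0004,0.0133,0,0],[0,0,0,0,0],[0,0,0,0,0]]
```

jog_arm:
  steps:
    - [0,0.001,0.015,0,0]
    - [0,0.001,0.015,0,0]
    - [0,0.001,0.015,0,0]
    - [0,0.001,0.015,0,0]
    - [0,0.0005,0.01,0,0]
    - [0,0,0.005,0,0]
    - [0,0,0,0,0]
    - [0,0,0,0,0]

```text
t: 18.05
ee_pos: [0.4789, 0.2587, 0.2684]
tcp_rot: [-3.122, -0.005, 1.535]
force: [-1.4, -0.5, -0.0]
opening: 0.0951
```

```bash
python3 - <<'E'
from h import *
print(grasp(),ratio()/.171)
plang([(.4728,.2575,.091,1.533)],0,step=.015)
E
```

```text
[0.47550313 0.2597112  0.09743599] [-0.0198313   0.00599915 -0.99978534]
t 18.05 at [0.4789 0.2587 0.2684] rpy [-3.1216 -0.0053  1.5352] F [-1.4 -0.5 -0. ] open 0.0951
[[-0.0023,-0.0026,0.0064,0.002,0],[0,0,0,0,0],[0,0,0,0,0],[0,0,0,0,0],[0,0,0,0,0],[0,0,0,0,0],[0,0,0,0,0],[0,0,0,0,0]]
```

jog_arm:
  steps:
    - [-0.002,-0.0025,0.006,0,0]
    - [0,0,0,0,0]
    - [0,0,0,0,1]
    - [0,0,0,0,1]
    - [0,0,0,0,1]
    - [0,0,0,0,1]
    - [0,0,0,0,1]
    - [0,0,0,0,1]
  force: 35

```text
t: 18.85
ee_pos: [0.4761, 0.2567, 0.2637]
tcp_rot: [-3.124, -0.006, 1.535]
force: [-0.8, -0.4, -0.3]
opening: 0.0527
```

jog_arm:
  steps:
    - [0,0,0,0,1]
    - [0,0,0,0,1]
    - [0,0,0,0,1]
    - [0,0,0,0,1]
    - [0,0,0,0,1]
    - [0,0,0,0,1]
    - [0,0,0,0,1]
    - [0,0,0,0,1]

```text
t: 19.65
ee_pos: [0.4761, 0.2568, 0.2637]
tcp_rot: [-3.124, -0.006, 1.535]
force: [-0.7, -0.3, 0.0]
opening: 0.0077
```

```bash
python3 - <<'E'
from h import *
print(grasp(),ratio()/.171,read_state()['ft_torque'],read_state()['force'])
E
```

```text
[0.47320492 0.25799563 0.0927011 ] [-0.0171713   0.00703942 -0.99982778] [-0.10201441  0.05023521 -0.01394784] [-0.73283442 -0.28200064  0.03600638]
```

jog_arm:
  steps:
    - [0,0,-0.01,0,1]
    - [0,0,-0.015,0,1]
    - [0,0,-0.02,0,1]
    - [0,0,-0.025,0,1]
    - [0,0,-0.025,0,1]
    - [0,0,-0.02,0,1]
    - [0,0,-0.01,0,1]
    - [0,0,0,0,1]

```text
t: 20.45
ee_pos: [0.4777, 0.2555, 0.3965]
tcp_rot: [-3.123, -0.006, 1.535]
force: [0.3, -0.4, -1.5]
opening: 0.008
```

```bash
python3 - <<'E'
from h import *
print(grasp(),ratio()/.171)
im,d=read_camera('side');cv2.imwrite('pics/s9.png',cv2.resize(im[120:300,120:360],(800,600)))
p=camera_params('side');V,U=np.mgrid[0:420,0:560];P=unproj(p,U,V,d)
plang([(.65,-.0415,.25,1.663)],1,step=.025)
E
```

```text
[0.47451633 0.25660435 0.22550164] [-0.01882094  0.00634722 -0.99980272]
t 20.5 at [0.4776 0.2555 0.3957] rpy [-3.1216 -0.0053  1.5352] F [-0.1 -1.3 -1.7] open 0.0078
[[-0.0208,0.0133,-0.0018,-0.009,1],[-0.0209,0.0131,-0.0018,-0.009,1],[-0.0211,0.0129,-0.0018,-0.009,1],[-0.0212,0.0127,-0.0018,-0.009,1],[-0.0213,0.0125,-0.0018,-0.009,1],[-0.0214,0.0123,-0.0018,-0.009,1],[-0.0215,0.0121,-0.0018,-0.009,1],[-0.0216,0.0119,-0.0018,-0.009,1]]
[[-0.0217,0.0117,-0.0018,-0.009,1],[-0.0218,0.0115,-0.0018,-0.009,1],[-0.022,0.0113,-0.0018,-0.009,1],[-0.0221,0.0111,-0.0018,-0.009,1],[-0.0222,0.0109,-0.0018,-0.009,1],[-0.0223,0.0107,-0.0018,-0.009,1],[0,0,0,0,1],[0,0,0,0,1]]
```

View pics/s9.png

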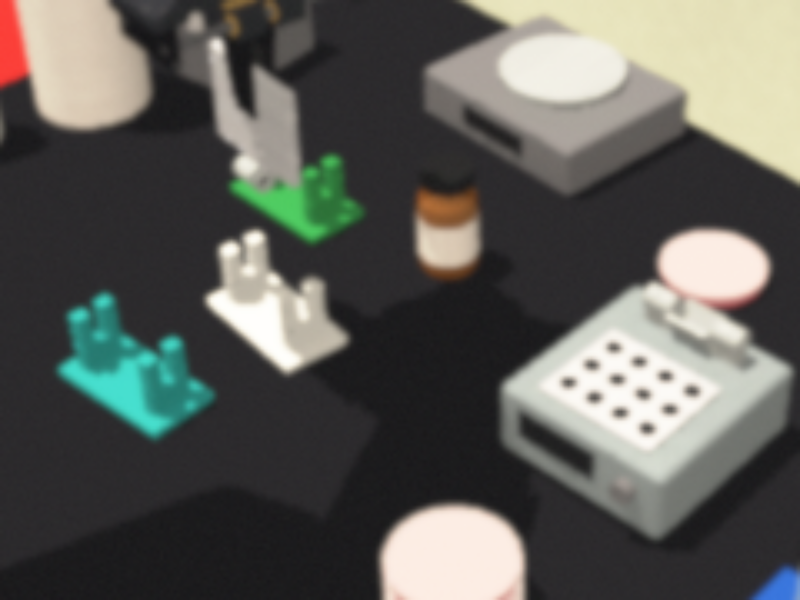

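The lid is lifted clear of the white stand (crop 280,300) and hangs upright. Carrying it to the hinge.

jog_arm:
  steps:
    - [-0.0205,0.013,0,-0.009,1]
    - [-0.021,0.013,0,-0.009,1]
    - [-0.021,0.013,0,-0.009,1]
    - [-0.021,0.0125,0,-0.009,1]
    - [-0.0215,0.0125,0,-0.009,1]
    - [-0.0215,0.0125,0,-0.009,1]
    - [-0.0215,0.012,0,-0.009,1]
    - [-0.0215,0.012,0,-0.009,1]

```text
t: 21.3
ee_pos: [0.5791, 0.0816, 0.3822]
tcp_rot: [-3.106, -0.006, 1.614]
force: [0.9, 0.7, -2.0]
opening: 0.0081
```

```bash
python3 - <<'E'
from h import *
print(grasp(),ratio()/.171)
plang([(.65,-.0415,.235,1.663)],1,step=.025)
E
```

```text
[0.57291162 0.08227891 0.21128068] [-0.03591313  0.00394634 -0.99934712]
t 21.3 at [0.5791 0.0816 0.3822] rpy [-3.1059 -0.0055  1.6145] F [ 0.9  0.7 -2. ] open 0.0081
[[-0.0212,0.0119,-0.004,-0.008,1],[-0.0213,0.0118,-0.004,-0.008,1],[-0.0214,0.0116,-0.004,-0.008,1],[-0.0215,0.0114,-0.004,-0.008,1],[-0.0215,0.0112,-0.004,-0.008,1],[-0.0216,0.0111,-0.004,-0.008,1],[0,0,0,0,1],[0,0,0,0,1]]
```

jog_arm:
  steps:
    - [-0.021,0.012,-0.006,-0.008,1]
    - [-0.021,0.012,-0.006,-0.008,1]
    - [-0.021,0.0115,-0.006,-0.008,1]
    - [-0.02,0.011,-0.006,-0.008,1]
    - [-0.016,0.009,-0.005,-0.006,1]
    - [-0.01,0.006,-0.004,-0.002,1]
    - [-0.004,0.002,0,0,1]
    - [0,0,0,0,1]

```text
t: 22.1
ee_pos: [0.654, -0.0348, 0.4003]
tcp_rot: [-3.088, -0.01, 1.653]
force: [-0.7, 0.2, -1.8]
opening: 0.008
```

```bash
python3 - <<'E'
from h import *
print(grasp(),ratio()/.171)
plang([(.65,-.0415,.215,1.663)],1,step=.025)
V,U=np.mgrid[0:420,0:560]
for n in('side','top','wrist'):
    p=camera_params(n);im,d=read_camera(n);cv2.imwrite(f'pics/{n}10.png',im);np.savez(f'pics/{n}10.npz',im=im,d=d,**{k:np.array(v) for k,v in p.items()})
E
```

```text
[ 0.64476719 -0.03380137  0.22952272] [-0.05427461  0.00577185 -0.99850937]
t 22.1 at [ 0.654  -0.0348  0.4003] rpy [-3.0879 -0.0102  1.6529] F [-0.7  0.2 -1.8] open 0.008
[[-0.0081,0.0046,0.0145,-0.01,1],[0,0,0,0,1],[0,0,0,0,1],[0,0,0,0,1],[0,0,0,0,1],[0,0,0,0,1],[0,0,0,0,1],[0,0,0,0,1]]
```

View pics/side10.png

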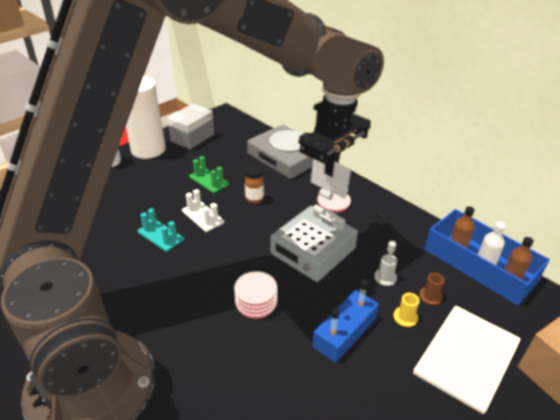

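View pics/wrist10.png

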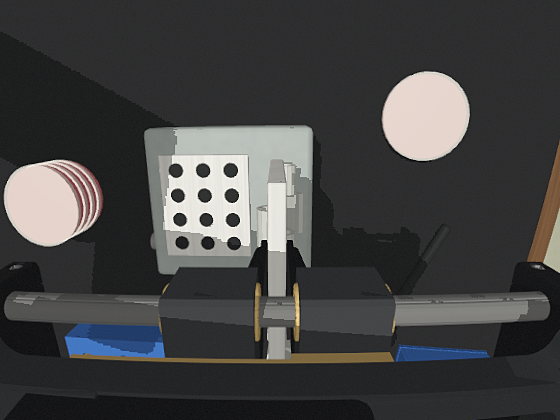

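View pics/top10.png

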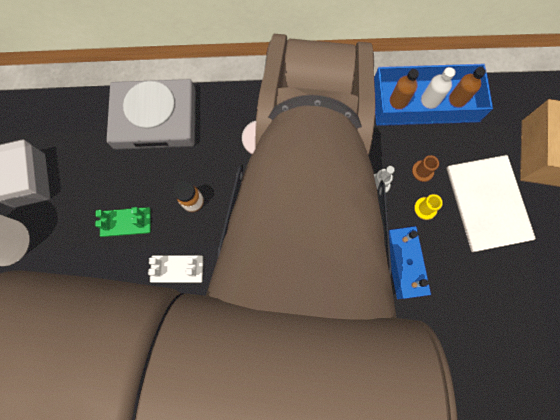

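The lid is above the hinge, but the tool tilt has grown to about 0.05 rad. I have time, so I'll test which motion undoes it.

jog_arm:
  steps:
    - [0,-0.04,0,0,1]
    - [0,0,0,0,1]
    - [0,0,0,0,1]
    - [0,0,0,0,1]
    - [0,0.04,0,0,1]
    - [0,-0.04,0,0,1]
    - [0,0,0,0,1]
    - [0,0,0,0,1]

```text
t: 23.05
ee_pos: [0.6174, -0.0344, 0.3977]
tcp_rot: [-3.083, -0.012, 1.658]
force: [-0.6, 0.4, -2.4]
opening: 0.0079
```

```bash
python3 - <<'E'
from h import *
print(grasp(),ratio()/.171); s=read_state(); print(s['t'],s['joints'],s['joints'][1]+s['joints'][2]+s['joints'][4]-np.pi)
E
```

```text
[ 0.60727687 -0.03320343  0.22702099] [-0.05921517  0.00672544 -0.99822259]
23.05 [-0.16197277  0.49524367  1.5720051  -0.00321382  1.13390601 -0.24796906] 0.059562122894424085
```

jog_arm:
  steps:
    - [0,0,-0.02,0,1]
    - [0,0,-0.04,0,1]
    - [0,0,-0.04,0,1]
    - [0,0,-0.04,0,1]
    - [0,0,-0.04,0,1]
    - [0,0,0,0,1]
    - [0,0,0,0,1]
    - [0,0,0,0,1]

```text
t: 23.85
ee_pos: [0.6296, -0.0339, 0.586]
tcp_rot: [-3.086, -0.011, 1.66]
force: [0.2, 0.7, -2.4]
opening: 0.0078
```

```bash
python3 - <<'E'
from h import *
print(grasp(),ratio()/.171); s=read_state(); print(s['t'],s['joints'],s['joints'][1]+s['joints'][2]+s['joints'][4]-np.pi)
E
```

```text
[ 0.61998441 -0.0327786   0.41526657] [-0.05610369  0.00636547 -0.99840466]
23.85 [-0.15812263  0.39276256  1.24667752 -0.00254847  1.55858886 -0.24719943] 0.05643629387316995
```

jog_arm:
  steps:
    - [-0.001,0.004,0.01,0,1]
    - [-0.002,0.006,0.02,0,1]
    - [-0.002,0.006,0.02,0,1]
    - [-0.002,0.006,0.02,0,1]
    - [-0.002,0.005,0.02,0,1]
    - [-0.002,0.005,0.02,0,1]
    - [-0.001,0.004,0.02,0,1]
    - [0,0.002,0.01,0,1]

```text
t: 24.65
ee_pos: [0.6616, -0.0417, 0.4252]
tcp_rot: [-3.072, -0.015, 1.659]
force: [0.1, -0.4, -1.5]
opening: 0.0079
```

```bash
python3 - <<'E'
from h import *
print(grasp(),ratio()/.171); s=read_state(); print(s['t'],s['joints'],s['joints'][1]+s['joints'][2]+s['joints'][4]-np.pi)
E
```

```text
[ 0.64963451 -0.04020546  0.25464553] [-0.07024116  0.00867717 -0.9974923 ]
24.65 [-0.16214856  0.53771873  1.41701657 -0.00291824  1.25763857 -0.25027881] 0.07078122004368215
```

```bash
cat > lid.py <<'E'
from h import *
def lidfit(save=None):
    g=grasp(); tz=ratio()/.171
    im,d=read_camera('side');p=camera_params('side');V,U=np.mgrid[0:420,0:560];P=unproj(p,U,V,d)
    c=g+.0237*tz; Q=P-c
    m=(abs(Q[...,0])<.03)&(abs(Q[...,1])<.06)&(abs(Q[...,2])<.055)&(d>0)
    q=P[m]
    # largest plane approx normal x : RANSAC
    best=None;rng=np.random.default_rng(0)
    for _ in range(400):
        a=q[rng.choice(len(q),3,False)];n=np.cross(a[1]-a[0],a[2]-a[0]);L=np.linalg.norm(n)
        if L<1e-6: continue
        n/=L
        if abs(n[0])<.9: continue
        inl=abs((q-a[0])@n)<.002
        if best is None or inl.sum()>best.sum(): best=inl
    a=q[best];c0=a.mean(0);n=np.linalg.svd(a-c0)[2][2];n*=np.sign(n[0])
    print('t',read_state()['t'],'grasp',np.round(g,4),'toolz',np.round(tz,4),'plane',best.sum(),'n',np.round(n,4),'tilt fwd(top toward -x if n_z<0)',round(n[2],4),'c',np.round(c0,4),'y',np.round(a[:,1].min(),4),np.round(a[:,1].max(),4),'z',a[:,2].min().round(4),a[:,2].max().round(4))
    if save:
        u,v=proj(p,g).astype(int); x0,y0=max(0,u-60),max(0,v-40); cv2.imwrite(save,cv2.resize(im[y0:y0+120,x0:x0+120],(600,600),interpolation=cv2.INTER_CUBIC)); print('crop',x0,y0)
    return P,im,p
if __name__=='__main__':
    import sys; lidfit(sys.argv[1])
E
python3 lid.py pics/s11.png
```

```text
t 24.7 grasp [ 0.6496 -0.0402  0.2546] toolz [-0.0702  0.0087 -0.9975] plane 750 n [ 0.9938  0.088  -0.0679] tilt fwd(top toward -x if n_z<0) -0.0679 c [ 0.6465 -0.0448  0.2267] y -0.0935 0.0088 z 0.1865 0.2724
crop 274 117
```

View pics/s11.png

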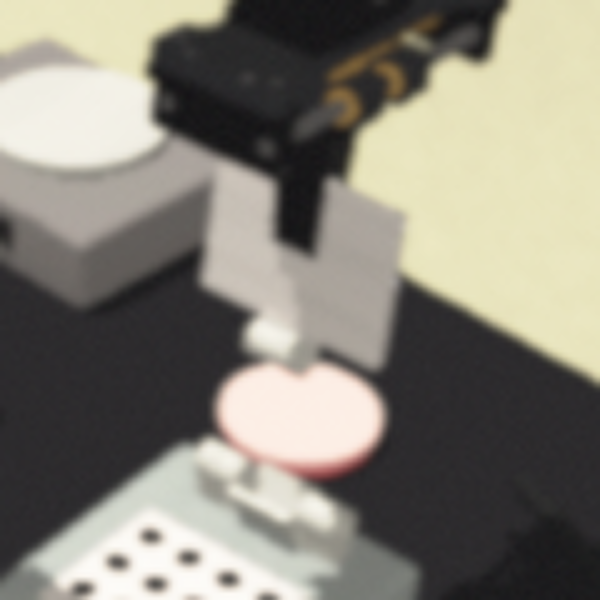

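```bash
python3 - <<'E'
import numpy as np
from scipy.optimize import least_squares
from scipy.spatial.transform import Rotation as R
J=[(.1875,.5962,.4048,1.1604,.49087,1.5589,1.09174),(.6174,-.0344,.3977,-.16197,.49524,1.5720,1.13391),(.6296,-.0339,.586,-.15812,.39276,1.24668,1.55859),(.6616,-.0417,.4252,-.16215,.53772,1.41702,1.25764)]
J=np.array(J)
# radial coordinate in arm plane: x cos j1 + y sin j1
def fk(k,j2,j3,j5):
    h,L1,L2,L3,x0=k
    a=j2;b=j2+j3;c=b+j5
    return x0+L1*np.sin(a)+L2*np.sin(b)+L3*np.sin(c), h+L1*np.cos(a)+L2*np.cos(b)+L3*np.cos(c)
def res(k):
    o=[]
    for x,y,z,j1,j2,j3,j5 in J:
        rr=x*np.cos(j1)+y*np.sin(j1); a,b=fk(k,j2,j3,j5); o+=[a-rr,b-z]
    return o
best=None
for h in(.1,.2,.3):
  for L in (.3,.45,.6):
    s=least_squares(res,[h,L,L,.1,0])
    if best is None or s.cost<best.cost: best=s
k=best.x;print(k,best.cost,np.round(best.fun,4)); lat=[-x*np.sin(j1)+y*np.cos(j1) for x,y,z,j1,*_ in J];print(lat); lat=np.mean(lat)
rec=[(1.3,.1875,.596,.405,3.1415,0,2.8368),(2.1,.404,.307,.4045,3.139,-.002,1.982),(2.9,.438,-.032,.4046,3.1383,-.0066,.867),(3.7,.4585,-.28,.405,-3.1408,-.0098,.035),(4.65,.4627,-.2523,.338,3.1384,-.0141,.118),(5.45,.462,-.26,.306,3.1375,-.0153,.107),(7.05,.46,-.26,.276,3.1368,-.0162,.1),(7.85,.4576,-.26,.403,3.1375,-.0153,.1),(8.7,.588,-.324,.394,-3.1346,-.0023,.0999),(9.75,.6511,-.2271,.3986,-3.1382,-.0064,.0975),(10.65,.654,-.225,.35,-3.1372,-.0044,.0947),(11.5,.655,-.223,.2768,-3.1368,-.0037,.095),(12.3,.655,-.223,.276,-3.139,-.007,.095),(13.1,.654,-.223,.426,-3.14,-.01,.095),(14,.535,.087,.412,-3.127,-.003,1.283),(14.8,.4774,.243,.4046,-3.1115,-.0007,1.501),(15.65,.3811,.2567,.4066,-3.1122,0,1.4883),(16.45,.4853,.2547,.4019,-3.1119,-.001,1.5348),(17.25,.475,.2583,.3418,-3.1138,-.0019,1.5354),(18.05,.4789,.2587,.2684,-3.1216,-.0053,1.5352),(19.65,.4761,.2568,.2637,-3.124,-.006,1.535),(20.45,.4777,.2555,.3965,-3.1216,-.0053,1.535),(21.3,.5791,.0816,.3822,-3.1059,-.0055,1.6145),(22.1,.654,-.0348,.4003,-3.0879,-.0102,1.6529),(23.05,.6174,-.0344,.3977,-3.083,-.012,1.658),(23.85,.6296,-.0339,.586,-3.086,-.011,1.66),(24.65,.6616,-.0417,.4252,-3.072,-.015,1.659)]
prev=None;A=[];B=[]
for t,x,y,z,*r in rec:
    v=R.from_euler('xyz',r).apply([0,0,1]); rho=np.hypot(x,y); j1=np.arctan2(y,x)-np.arcsin(lat/rho); rr=np.sqrt(rho**2-lat**2)
    e=np.array([np.cos(j1),np.sin(j1)]);s=-v[:2]@e; tn=v[:2]@np.array([-e[1],e[0]])
    q=least_squares(lambda q:[*(np.array(fk(k,*q))-[rr,z]),q.sum()-np.pi-s],[.5,1.5,1.1]).x
    cur=np.array([j1,*q,s,tn,rr,z])
    if prev is not None: print(t,'dj1 %.2f dj2 %.3f dj3 %.3f dj5 %.3f ds %.4f dtan %.4f dr %.3f dz %.3f'%tuple(cur-prev)); A.append((cur-prev)[:4]);B.append((cur-prev)[4])
    prev=cur
A=np.array(A);B=np.array(B)
A2=A[:,[1,2]];x=np.linalg.lstsq(A2,B,rcond=None);print(x[0],np.round(B-A2@x[0],4))
E
```

```text
[ 0.17544719  0.47045441  0.41561908 -0.00452544  0.03039931] 2.4265758697024096e-05 [-0.0005 -0.0015  0.0048 -0.0018 -0.0017  0.0001 -0.0026  0.0031]
[np.float64(0.0659370495790059), np.float64(0.0656138559641869), np.float64(0.06566093728561131), np.float64(0.06565595346814683)]
2.1 dj1 -0.64 dj2 -0.219 dj3 0.327 dj5 -0.111 ds -0.0027 dtan 0.0017 dr -0.118 dz -0.001
2.9 dj1 -0.74 dj2 -0.131 dj3 0.167 dj5 -0.040 ds -0.0032 dtan 0.0026 dr -0.069 dz 0.000
3.7 dj1 -0.45 dj2 0.186 dj3 -0.246 dj5 0.059 ds -0.0010 dtan 0.0026 dr 0.099 dz 0.000
4.65 dj1 0.05 dj2 0.071 dj3 0.096 dj5 -0.172 ds -0.0056 dtan 0.0002 dr -0.010 dz -0.067
5.45 dj1 -0.01 dj2 0.055 dj3 0.016 dj5 -0.073 ds -0.0015 dtan 0.0002 dr 0.003 dz -0.032
7.05 dj1 -0.00 dj2 0.048 dj3 0.023 dj5 -0.072 ds -0.0012 dtan 0.0000 dr -0.002 dz -0.030
7.85 dj1 -0.00 dj2 -0.191 dj3 -0.103 dj5 0.296 ds 0.0012 dtan -0.0001 dr -0.002 dz 0.127
8.7 dj1 0.04 dj2 0.282 dj3 -0.415 dj5 0.150 ds 0.0168 dtan -0.0005 dr 0.146 dz -0.009
9.75 dj1 0.17 dj2 0.032 dj3 -0.067 dj5 0.028 ds -0.0066 dtan -0.0007 dr 0.018 dz 0.005
10.65 dj1 0.00 dj2 0.050 dj3
[... 1012 characters left out ...]
003 dr 0.001 dz 0.133
21.3 dj1 -0.34 dj2 0.095 dj3 -0.104 dj5 0.028 ds 0.0195 dtan -0.0078 dr 0.043 dz -0.014
22.1 dj1 -0.18 dj2 0.112 dj3 -0.231 dj5 0.138 ds 0.0188 dtan -0.0075 dr 0.071 dz 0.018
23.05 dj1 -0.01 dj2 -0.067 dj3 0.116 dj5 -0.044 ds 0.0051 dtan -0.0002 dr -0.037 dz -0.003
23.85 dj1 0.00 dj2 -0.088 dj3 -0.343 dj5 0.428 ds -0.0031 dtan -0.0001 dr 0.012 dz 0.188
24.65 dj1 -0.00 dj2 0.149 dj3 0.171 dj5 -0.306 ds 0.0145 dtan 0.0002 dr 0.033 dz -0.161
[0.01039514 0.00224986] [-0.0012 -0.0022 -0.0024 -0.0066 -0.0021 -0.0017  0.0034  0.0148 -0.0068
  0.0016 -0.0002 -0.004  -0.0012  0.0226  0.0143 -0.0008  0.0003 -0.0031
 -0.0098 -0.0025  0.0048  0.0187  0.0181  0.0056 -0.0015  0.0126]
```

jog_arm:
  steps:
    - [0,0,0.005,0,1]
    - [0,0,0.005,0,1]
    - [0,0,0.005,0,1]
    - [0,0,0.005,0,1]
    - [0,0,0.005,0,1]
    - [0,0,0.005,0,1]
    - [0,0,0.005,0,1]
    - [0,0,0,0,1]

```text
t: 25.5
ee_pos: [0.6589, -0.0411, 0.3878]
tcp_rot: [-3.073, -0.015, 1.66]
force: [-0.6, 0.0, -1.6]
opening: 0.0079
```

```bash
python3 - <<'E'
from h import *
print(grasp(),ratio()/.171); s=read_state(); print(s['t'],s['joints'],s['joints'][1]+s['joints'][2]+s['joints'][4]-np.pi)
E
```

```text
[ 0.64692733 -0.03961492  0.21717525] [-0.06975304  0.00861424 -0.9975271 ]
25.5 [-0.16193496  0.56570468  1.46992329 -0.00297303  1.17625371 -0.25009256] 0.07028902624397748
```

Slow moves cause no drift, only fast ones do. One quick out-and-back test along the other diagonal, clear of everything:

jog_arm:
  steps:
    - [0.02,0.015,-0.005,0,1]
    - [0.028,0.022,-0.005,0,1]
    - [0.028,0.022,-0.005,0,1]
    - [0,0,0,0,1]
    - [-0.02,-0.015,0,0,1]
    - [-0.028,-0.022,0,0,1]
    - [-0.028,-0.022,0,0,1]
    - [0,0,0,0,1]

```text
t: 26.3
ee_pos: [0.6599, -0.0403, 0.4027]
tcp_rot: [-3.073, -0.014, 1.662]
force: [0.6, 1.5, -1.7]
opening: 0.0078
```

```bash
python3 - <<'E'
from h import *
print(grasp(),ratio()/.171); s=read_state(); print(s['t'],s['joints'],s['joints'][1]+s['joints'][2]+s['joints'][4]-np.pi)
E
```

```text
[ 0.64802147 -0.03888701  0.23215962] [-0.06958103  0.00811077 -0.99754333]
26.3 [-0.16040776  0.55373216  1.44987354 -0.00332317  1.2080296  -0.25046973] 0.07004264169337793
```

jog_arm:
  steps:
    - [0,-0.025,0,0,1]
    - [0,-0.025,0,0,1]
    - [0,-0.025,0,0,1]
    - [0,-0.025,0,0,1]
    - [0,-0.015,0,0,1]
    - [0,-0.005,0,0,1]
    - [0,0,0,0,1]
    - [0,0,0,0,1]

```text
t: 27.1
ee_pos: [0.5368, -0.0523, 0.4121]
tcp_rot: [-3.077, -0.014, 1.659]
force: [-1.1, -0.2, -1.5]
opening: 0.0077
```

```bash
python3 - <<'E'
from h import *
print(grasp(),ratio()/.171); s=read_state(); print(s['t'],s['joints'],s['joints'][1]+s['joints'][2]+s['joints'][4]-np.pi)
E
```

```text
[ 0.52553586 -0.05091137  0.24149851] [-0.0658006   0.00798374 -0.99780085]
27.1 [-0.21858801  0.36936932  1.74730524 -0.00729965  1.09094446 -0.30366848] 0.0660263640826253
```

jog_arm:
  steps:
    - [0,0.012,0,0,1]
    - [0,0.016,0,0,1]
    - [0,0.016,0,0,1]
    - [0,0.016,0,0,1]
    - [0,0.016,0,0,1]
    - [0,0.016,0,0,1]
    - [0,0.014,0,0,1]
    - [0,0.01,0,0,1]

```text
t: 27.9
ee_pos: [0.6659, -0.0401, 0.401]
tcp_rot: [-3.078, -0.014, 1.66]
force: [0.3, 0.3, -1.9]
opening: 0.008
```

```bash
python3 - <<'E'
from h import *
print(grasp(),ratio()/.171); s=read_state(); print(s['t'],s['tcp_rot'])
E
```

```text
[ 0.6547642  -0.03869349  0.23040587] [-0.06487898  0.00827438 -0.99785883]
27.9 [-3.07766326 -0.01404142  1.65985956]
```

jog_arm:
  steps:
    - [-0.001,0.0005,0.006,0,1]
    - [-0.001,0.0005,0.006,0,1]
    - [0,0.0005,0.006,0,1]
    - [0,0.0005,0.006,0,1]
    - [0,0.0005,0.005,0,1]
    - [0,0,0.003,0,1]
    - [0,0,0,0,1]
    - [0,0,0,0,1]

```text
t: 28.7
ee_pos: [0.6684, -0.0412, 0.3634]
tcp_rot: [-3.075, -0.015, 1.66]
force: [-0.4, -0.4, -1.4]
opening: 0.0078
```

```bash
python3 - <<'E'
from lid import *
P,im,p=lidfit('pics/s12.png')
g=grasp();tz=ratio()/.171;yw=read_state()['tcp_rot'][2]-np.pi/2
Rl=np.column_stack([np.cross([-np.sin(yw),np.cos(yw),0],-tz),[-np.sin(yw),np.cos(yw),0],-tz])
c=g+.0227*tz; k=c+Rl@np.array([-.005,0,-.051]); print('yaw',yw,'lidc',c,'knuckle',k)
u=proj(p,np.array([.645,-.0415,.09])).astype(int); print(u)
x0,y0=u[0]-40,u[1]-50
cr=cv2.resize(im[y0:y0+80,x0:x0+80],(600,600),interpolation=cv2.INTER_CUBIC)
cv2.imwrite('pics/s12b.png',cr)
pw=camera_params('wrist');iw,dw=read_camera('wrist');cv2.imwrite('pics/w12.png',iw[100:300,140:420][:, :].repeat(2,0).repeat(2,1))
E
```

```text
t 28.75 grasp [ 0.6568 -0.0397  0.1928] toolz [-0.0673  0.0088 -0.9977] plane 652 n [ 0.9944  0.0928 -0.0497] tilt fwd(top toward -x if n_z<0) -0.0497 c [ 0.6543 -0.0474  0.1649] y -0.092 0.0094 z 0.1143 0.2192
crop 274 138
yaw 0.08938963380752796 lidc [ 0.65530939 -0.0395159   0.17017057] knuckle [ 0.64690812 -0.03951184  0.11961948]
[328 215]
```

View pics/s12b.png

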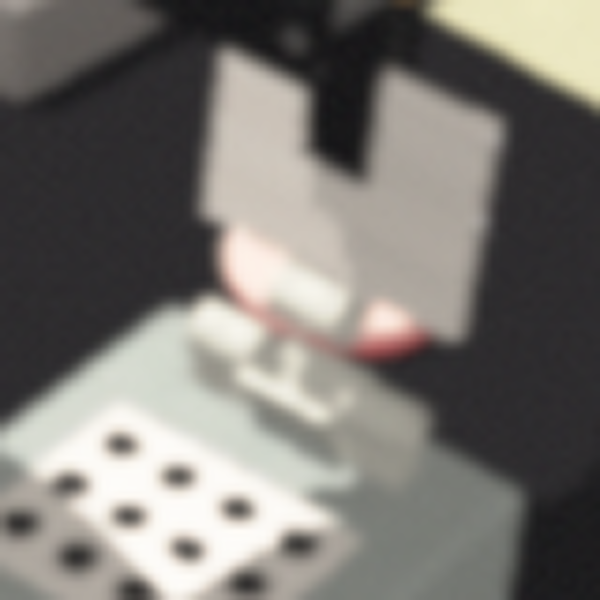

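View pics/w12.png

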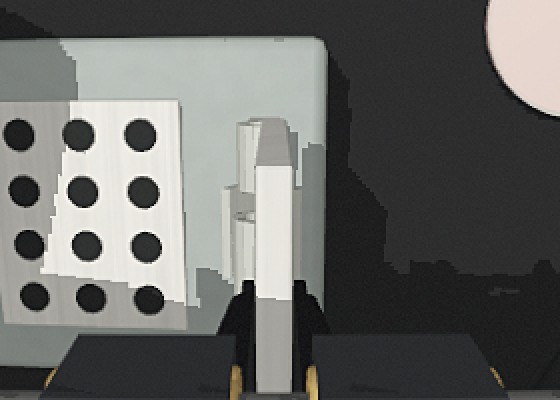

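```bash
python3 - <<'E'
from h import *
im,d=read_camera('side');p=camera_params('side');V,U=np.mgrid[0:420,0:560];P=unproj(p,U,V,d)
a=.09;e=np.array([-np.sin(a),np.cos(a)]);f=np.array([np.cos(a),np.sin(a)])
H=np.array([.645,-.0415])
def st(m,n):
    q=P[m];s=(q[:,:2]-H)@e;x=(q[:,:2]-H)@f
    print(n,m.sum(),'along',np.percentile(s,[0,3,50,97,100]).round(4),'across',np.percentile(x,[3,50,97]).round(4),'z',np.percentile(q[:,2],[3,50,97]).round(4))
S=(P[...,:2]-H)@e;X=(P[...,:2]-H)@f;Z=P[...,2]
st((abs(S)<.03)&(X>-.02)&(X<.003)&(Z>.109)&(Z<.135),'lidknuckle')
st((S>.01)&(S<.06)&(abs(X)<.02)&(Z>.092)&(Z<.105),'left fixed')
st((S<-.01)&(S>-.06)&(abs(X)<.02)&(Z>.092)&(Z<.105),'right fixed')
st((abs(S)<.07)&(X>-.02)&(X<.03)&(Z>.15)&(Z<.2),'plate')
z=np.load('pics/side0.npz');P=np.load('pics/P_side.npy');S=(P[...,:2]-H)@e;X=(P[...,:2]-H)@f;Z=P[...,2]
st((S>.01)&(S<.06)&(abs(X)<.02)&(Z>.09)&(Z<.105),'left fixed0')
st((S<-.01)&(S>-.06)&(abs(X)<.02)&(Z>.09)&(Z<.105),'right fixed0')
E
```

```text
lidknuckle 74 along [-0.0165 -0.0154 -0.0015  0.0129  0.0135] across [-0.0072 -0.0024  0.0028] z [0.1124 0.1235 0.1292]
left fixed 50 along [0.0146 0.0157 0.0279 0.0419 0.0422] across [-0.009  -0.0006  0.0071] z [0.0925 0.0956 0.0993]
right fixed 57 along [-0.0445 -0.0431 -0.0321 -0.0182 -0.0171] across [-0.0076 -0.0022  0.0074] z [0.0922 0.0966 0.1002]
plate 621 along [-0.0523 -0.05   -0.0103  0.046   0.0499] across [0.0026 0.009  0.0134] z [0.1515 0.1744 0.198 ]
left fixed0 63 along [0.0125 0.0156 0.0287 0.0421 0.0437] across [-0.0091 -0.0014  0.0134] z [0.0908 0.0952 0.0993]
right fixed0 66 along [-0.0437 -0.0428 -0.0305 -0.0129 -0.0104] across [-0.009  -0.0021  0.0106] z [0.0904 0.0959 0.1004]
```

Aligned in the side camera: lid knuckle mid along the axis -1.5 mm against a gap mid of about -1 mm. Lowering slowly.

jog_arm:
  steps:
    - [0,0,0.004,0,1]
    - [0,0,0.005,0,1]
    - [0,0,0.005,0,1]
    - [0,0,0.004,0,1]
    - [0,0,0.003,0,1]
    - [0,0,0.002,0,1]
    - [0,0,0,0,1]
    - [0,0,0,0,1]

```text
t: 29.65
ee_pos: [0.6667, -0.041, 0.3385]
tcp_rot: [-3.076, -0.015, 1.66]
force: [0.0, -0.7, -1.6]
opening: 0.0081
```

```bash
cat > kn.py <<'E'
from h import *
def kn():
    s=read_state();g=grasp();tz=ratio()/.171;yw=s['tcp_rot'][2]-np.pi/2
    Rl=np.column_stack([np.cross([-np.sin(yw),np.cos(yw),0],-tz),[-np.sin(yw),np.cos(yw),0],-tz])
    k=g+.0227*tz+Rl@np.array([-.005,0,-.051]); print(s['t'],'yaw',round(yw,4),'tz',tz.round(4),'knuckle',k.round(4),'F',s['force'].round(1),'M',s['ft_torque'].round(2),s['opening'])
kn()
E
python3 kn.py
```

```text
29.65 yaw 0.0895 tz [-0.0671  0.0087 -0.9977] knuckle [ 0.6453 -0.0393  0.0947] F [ 0.  -0.7 -1.6] M [-0.12 -0.03  0.03] 0.008050984725554248
```

jog_arm:
  steps:
    - [0,0,0.001,0,1]
    - [0,0,0.001,0,1]
    - [0,0,0.001,0,1]
    - [0,0,0,0,1]
    - [0,0,0,0,1]
    - [0,0,0,0,1]
    - [0,0,0,0,1]
    - [0,0,0,0,1]

```text
t: 30.45
ee_pos: [0.6665, -0.0409, 0.3358]
tcp_rot: [-3.076, -0.014, 1.66]
force: [-0.1, -0.1, -1.8]
opening: 0.0079
```

```bash
python3 kn.py
```

```text
30.45 yaw 0.0895 tz [-0.0661  0.0086 -0.9978] knuckle [ 0.6454 -0.0393  0.092 ] F [-0.1 -0.1 -1.8] M [-0.06 -0.01 -0.04] 0.007901793169762911
```

jog_arm:
  steps:
    - [0,0,0.001,0,1]
    - [0,0,0.001,0,1]
    - [0,0,0.0005,0,1]
    - [0,0,0,0,1]
    - [0,0,0,0,1]
    - [0,0,0,0,1]
    - [0,0,0,0,1]
    - [0,0,0,0,1]

```text
t: 31.25
ee_pos: [0.6662, -0.0409, 0.3338]
tcp_rot: [-3.077, -0.014, 1.66]
force: [-0.8, -0.1, -0.5]
opening: 0.008
```

```bash
python3 kn.py
```

```text
31.25 yaw 0.0896 tz [-0.0659  0.0084 -0.9978] knuckle [ 0.6451 -0.0393  0.09  ] F [-0.8 -0.1 -0.5] M [-0.17  0.21  0.04] 0.00799340826144561
```

jog_arm:
  steps:
    - [0,-0.0004,0.0006,0,1]
    - [0,-0.0003,0.0006,0,1]
    - [0,0,0.0006,0,1]
    - [0,0,0,0,1]
    - [0,0,0,0,1]
    - [0,0,0,0,1]
    - [0,0,0,0,1]
    - [0,0,0,0,1]

```text
t: 32.05
ee_pos: [0.6656, -0.0409, 0.3339]
tcp_rot: [-3.08, -0.014, 1.661]
force: [-1.0, 0.6, 2.1]
opening: 0.0077
```

```bash
python3 kn.py
```

```text
32.05 yaw 0.0898 tz [-0.063   0.0081 -0.998 ] knuckle [ 0.6452 -0.0394  0.09  ] F [-1.   0.6  2.1] M [-0.09  0.28  0.05] 0.007682891724800906
```

jog_arm:
  steps:
    - [0,-0.0005,0.0008,0,1]
    - [0,-0.0005,0.0008,0,1]
    - [0,-0.0005,0.0006,0,1]
    - [0,0,0,0,1]
    - [0,0,0,0,1]
    - [0,0,0,0,1]
    - [0,0,0,0,1]
    - [0,0,0,0,1]

```text
t: 32.85
ee_pos: [0.6644, -0.0409, 0.3339]
tcp_rot: [-3.084, -0.013, 1.661]
force: [-0.0, -0.3, 2.4]
opening: 0.0079
```

```bash
python3 kn.py; python3 lid.py pics/s13.png; python3 - <<'E'
from h import *
im,d=read_camera('side');p=camera_params('side');u=proj(p,np.array([.645,-.0415,.1])).astype(int)
cv2.imwrite('pics/s13b.png',cv2.resize(im[u[1]-40:u[1]+30,u[0]-35:u[0]+35],(600,600),interpolation=cv2.INTER_CUBIC))
iw,dw=read_camera('wrist');cv2.imwrite('pics/w13.png',iw[100:300,140:420].repeat(2,0).repeat(2,1))
E
```

```text
32.85 yaw 0.0898 tz [-0.0585  0.0079 -0.9983] knuckle [ 0.6451 -0.0394  0.0899] F [-0.  -0.3  2.4] M [-0.06  0.29 -0.  ] 0.007868454126979892
t 32.9 grasp [ 0.6544 -0.0395  0.1632] toolz [-0.0585  0.0079 -0.9983] plane 668 n [ 0.9941  0.0858 -0.066 ] tilt fwd(top toward -x if n_z<0) -0.066 c [ 0.6518 -0.047   0.1328] y -0.092 0.0094 z 0.0846 0.1825
crop 272 149
```

View pics/s13b.png

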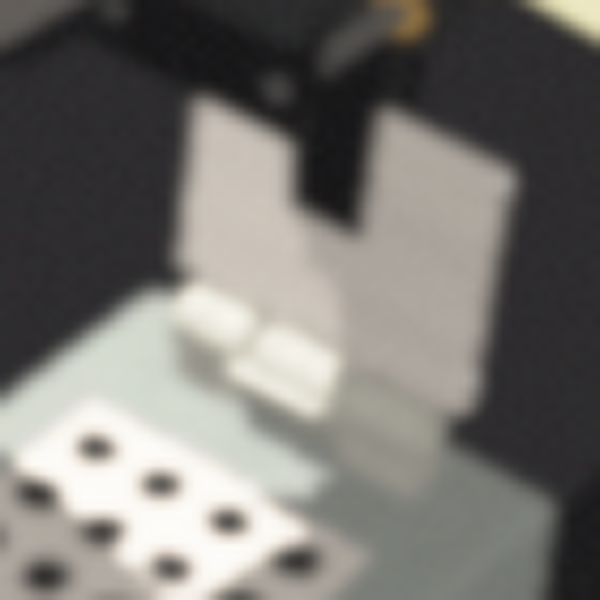

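View pics/w13.png

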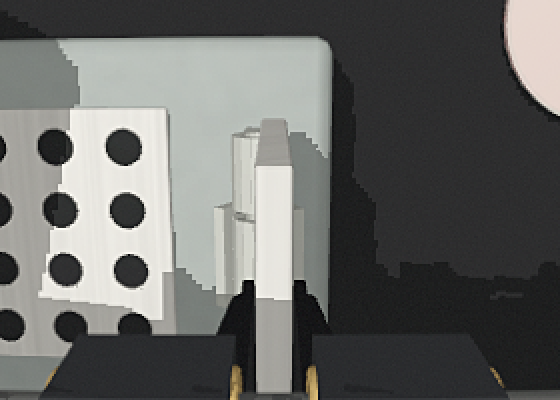

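The knuckle is seated in line with the fixed knuckles (z 0.090, x 0.645). Nudging the tool in -x against the seat also reduces the tilt, with only about 4 N of contact, so I'll continue gently.

jog_arm:
  steps:
    - [0,-0.001,0.0008,0,1]
    - [0,-0.001,0.0008,0,1]
    - [0,-0.001,0.0008,0,1]
    - [0,-0.001,0.0008,0,1]
    - [0,-0.001,0.0008,0,1]
    - [0,-0.001,0.0008,0,1]
    - [0,0,0,0,1]
    - [0,0,0,0,1]

```text
t: 33.8
ee_pos: [0.6603, -0.0409, 0.3342]
tcp_rot: [-3.101, -0.011, 1.661]
force: [-1.2, -0.2, 3.4]
opening: 0.0083
```

```bash
python3 kn.py
```

```text
33.8 yaw 0.0898 tz [-0.0416  0.0076 -0.9991] knuckle [ 0.6451 -0.0395  0.0899] F [-1.2 -0.2  3.4] M [-0.07  0.19 -0.  ] 0.008285146383448324
```

Excellent: the tilt is down to 0.042, and the knuckle hasn't moved. Continuing.

jog_arm:
  steps:
    - [0,-0.001,0.0008,0,1]
    - [0,-0.001,0.0008,0,1]
    - [0,-0.001,0.0008,0,1]
    - [0,-0.001,0.0008,0,1]
    - [0,-0.001,0.0008,0,1]
    - [0,-0.001,0.0008,0,1]
    - [0,0,0,0,1]
    - [0,0,0,0,1]

```text
t: 34.6
ee_pos: [0.6563, -0.041, 0.3344]
tcp_rot: [-3.117, -0.01, 1.66]
force: [-0.4, 0.3, 2.7]
opening: 0.0079
```

```bash
python3 kn.py
```

```text
34.6 yaw 0.0894 tz [-0.0254  0.0074 -0.9996] knuckle [ 0.6451 -0.0396  0.0899] F [-0.4  0.3  2.7] M [-0.01  0.14  0.02] 0.007850039776781035
```

jog_arm:
  steps:
    - [0,-0.001,0.0008,0,1]
    - [0,-0.001,0.0008,0,1]
    - [0,-0.001,0.0008,0,1]
    - [0,-0.0005,0.0008,0,1]
    - [0,0,0.0005,0,1]
    - [0,0,0,0,1]
    - [0,0,0,0,1]
    - [0,0,0,0,1]

```text
t: 35.4
ee_pos: [0.6539, -0.041, 0.3344]
tcp_rot: [-3.127, -0.009, 1.66]
force: [-0.6, 1.0, 4.4]
opening: 0.0081
```

```bash
python3 kn.py
```

```text
35.4 yaw 0.0892 tz [-0.0157  0.0073 -0.9998] knuckle [ 0.6451 -0.0397  0.0898] F [-0.6  1.   4.4] M [0.05 0.19 0.01] 0.008059028218331498
```

The tilt is down to 0.016. Small final press, then last checks.

jog_arm:
  steps:
    - [0,-0.001,0.001,0,1]
    - [0,-0.001,0.001,0,1]
    - [0,0,0.001,0,1]
    - [0,0,0,0,1]
    - [0,0,0,0,1]
    - [0,0,0,0,1]
    - [0,0,0,0,1]
    - [0,0,0,0,1]

```text
t: 36.2
ee_pos: [0.6525, -0.041, 0.3345]
tcp_rot: [-3.132, -0.008, 1.66]
force: [-0.5, 0.9, 5.6]
opening: 0.0078
```

```bash
python3 kn.py; python3 lid.py pics/s14.png; python3 - <<'E'
from h import *
im,d=read_camera('side');p=camera_params('side');cv2.imwrite('pics/s14b.png',cv2.resize(im[130:350,230:450],(600,600),interpolation=cv2.INTER_CUBIC))
V,U=np.mgrid[0:420,0:560];P=unproj(p,U,V,d)
a=.09;e=np.array([-np.sin(a),np.cos(a)]);f=np.array([np.cos(a),np.sin(a)]);H=np.array([.645,-.0415])
S=(P[...,:2]-H)@e;X=(P[...,:2]-H)@f;Z=P[...,2]
for n,l,h in(('left',.02,.045),('lid',-.012,.01),('right',-.045,-.02)):
    m=(S>l)&(S<h)&(X>-.012)&(X<.002)&(Z>.088)&(Z<.106); print(n,m.sum(),X[m].mean(),np.percentile(Z[m],[50,95]))
E
```

```text
36.2 yaw 0.0891 tz [-0.0099  0.0071 -0.9999] knuckle [ 0.6451 -0.0397  0.0898] F [-0.5  0.9  5.6] M [0.03 0.3  0.06] 0.007777030712463791
t 36.25 grasp [ 0.6508 -0.0398  0.1635] toolz [-0.0099  0.0071 -0.9999] plane 598 n [ 9.965e-01  8.360e-02 -7.000e-04] tilt fwd(top toward -x if n_z<0) -0.0007 c [ 0.6498 -0.0484  0.1321] y -0.0922 0.0101 z 0.0857 0.1946
crop 271 150
left 42 -0.003613368172827146 [0.09383184 0.10013953]
lid 52 -0.0045560075943701294 [0.09391766 0.10025921]
right 47 -0.003904922136860837 [0.09499206 0.09895598]
```

View pics/s14b.png

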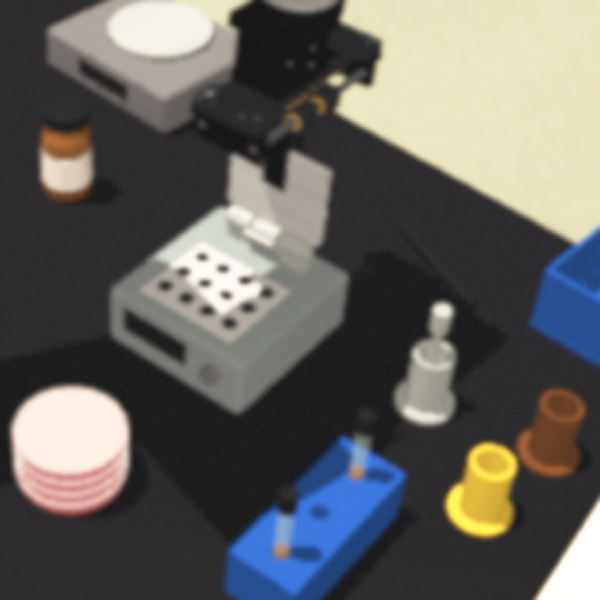

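The lid stands upright and seated in the hinge (265,225). Its knuckle is level and in line with both fixed knuckles (tops 0.100, 0.100 and 0.099 m). The pin is in the grey cup (440,320), the tubes, jar and dish stack are untouched, and the gripper still holds the lid. Handing in.

```bash
python3 -c "
from bench import *
print(sign_off())"
```

```text
the job is handed in; nothing more can be done
None
```

The hinge pin stands released in the grey steel cup. The lid's knuckle is home in the heater hinge, with the gripper still holding the lid upright. I handed the job in at about 36 s of the 56 s allowed; it reports no verdict.

**Last checks**
- **Lid knuckle:** computed from the arm pose, its centre is at (0.645, -0.040, 0.090), and it stopped sinking there under about 5 N. In the side depth picture the three knuckle tops agree within about 1 mm. The along-axis position differs by about 2 mm between arm pose and cameras; measured in the side camera alone before lowering, it was within about 0.5 mm of the gap's middle.
- **Upright:** lid tilt is about 0.01 rad by the arm pose and about 0.001 rad by the plane fitted to the side picture.
- **Other things:** the side picture shows both tubes, the jar and the dish stack in place. The single dish is outside that last crop. I carried the lid over its area but never reached down to it.

**What went wrong and was mended**
- **Wrong cup:** I first carried the pin over the yellow look-alike cup. A picture caught this before I lowered it, and I moved to the steel cup.
- **Tilted lid:** fast moves had tilted the tool by up to 0.07 rad. I removed this by nudging gently against the hinge seat, with readings up to about 6 N.

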